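# Load the bead mixer's tilt-out bin and start it

### The job

Flip the bench mixer's isolator toggle off, then tip the mixer's bin fully forward, and put every white square reagent pack on the bench into it. Push the bin shut until it clicks and bring the pace lever in line with the pointer on its dial; only when both are done, flip the toggle back on. The bin must never be open while the toggle is on, and the round amber bottle must stay standing.

Things in the scene. Friction and masses are not known exactly. Their poses are not given: they have to be found in the camera images.
- mixer: Bench mixer: white housing 376 mm wide, 250 mm deep, 147 mm high, with a tilt-out bin in its front, the face toward the robot. Origin on the table right under the bin's pivot, mid-width; x points from front to back, y along the pivot, z up. The roof (top at 147 mm) begins 35 mm behind the pivot and covers the bin's mouth while the bin is shut.
- bin (a joint): The mixer's grey tilt-out bin, on a pivot along its bottom front edge. 0 = shut (front panel upright), grows as its top tips toward the robot, 0.95 rad = fully open (stop). Snap-over: below about 0.5 rad spring and weight pull it shut with a click, above that they pull it open and it stays open. 2 to 6 N at the handle bar move it either way.
- bin_pivot (a point): Point on the pivot, mid-width, 15 mm above the table; turns with the bin (opening turns it about -y). In its frame: front panel x -6 to 0, 125 mm high; inside x 0 to 105, y -160 to 160 mm, floor z 5, back wall to z 50, sides to z 110 for x under 60 mm, else z 50. Open, the panel is a chute down to the pivot, the mouth faces up and to the robot; packs let go just above it slide in.
- bin_bar (a point): Middle of the bin's handle bar: a steel bar 12 mm in diameter, 130 mm long, parallel to the pivot, carried on two posts at its ends above the front panel's top edge; its centre is 172 mm from the pivot, 47 mm clear of the panel's edge. Turns with the bin.
- toggle (a joint): Snap-over toggle of the mixer's mains isolator, on a small grey box (100 x 90 x 55 mm). 0 = on (leans 0.45 rad to the box's +x side, away from the robot, as at the start), 0.9 rad = off (leans 0.45 rad to the box's -x side). Past the upright (0.45) it snaps over by itself; about 2.5 N at the tip.
- toggle_tip (a point): Tip of the toggle, centre of a black ball 20 mm in diameter at the end of a steel stick 12 mm thick; 80 mm from the toggle's pivot.
- switch_axis (a point): Pivot of the toggle, in the middle of the switch box's top, 55 mm above the table. Fixed to the box: its x axis is the direction in which the toggle leans when on, its y axis is the hinge.
- pace_lever (a joint): Pace lever of the mixer: a flat horizontal steel arm with an upright black knob, on a vertical hinge over the dial on the larger grey box (150 x 170 x 50 mm). 0 to 2.0 rad, growing counter-clockwise seen from above; 0 is slowest. Stays where it is left (friction; about 2 N at the knob).
- lever_knob (a point): Middle of the graspable height of the pace lever's upright round knob (20 mm in diameter, its top 10 mm above this point, clear for 27 mm below it down to the flat arm), 70 mm from the dial axis. Its frame turns with the lever.
- set_pointer (a joint): Black arrow-headed pointer lying on the dial under the lever: the pace that is wanted. Same hinge axis, zero and direction as the pace lever: when both read the same value the lever lies right over the pointer. Stiff; it need not be touched.
- pointer_tip (a point): Tip of the set pointer, 95 mm from the dial axis, 3 mm above the dial. Its frame turns with the pointer and is parallel to that of lever_knob when the two are in line.
- dial_axis (a point): Hinge of pace lever and pointer at the height of the box's top, 50 mm above the table. At joint value q the lever (or pointer) points from here in the direction pi - 1 + q (counter-clockwise from this point's x axis).
- pack1_mid (a point): Centre of the square body of a white plastic reagent pack (it may be absent): body 40 x 58 x 40 mm, with a grey round cap 30 mm in diameter, 14 mm long, on its +y end; lies with its y axis (the long one) level; about 150 g. Grasp it across its 40 mm width, from above.
- pack2_mid (a point): Centre of the square body of a white plastic reagent pack (it may be absent): body 40 x 58 x 40 mm, with a grey round cap 30 mm in diameter, 14 mm long, on its +y end; lies with its y axis (the long one) level; about 150 g. Grasp it across its 40 mm width, from above.
- pack3_mid (a point): Centre of the square body of a white plastic reagent pack (it may be absent): body 40 x 58 x 40 mm, with a grey round cap 30 mm in diameter, 14 mm long, on its +y end; lies with its y axis (the long one) level; about 150 g. Grasp it across its 40 mm width, from above.
- pack4_mid (a point): Centre of the square body of a white plastic reagent pack (it may be absent): body 40 x 58 x 40 mm, with a grey round cap 30 mm in diameter, 14 mm long, on its +y end; lies with its y axis (the long one) level; about 150 g. Grasp it across its 40 mm width, from above.
- round_bottle: Bystander: round amber bottle, 68 mm in diameter, 130 mm high, standing; origin under its base. Must stay standing.
There are look-alikes about, which are no part of the job. Leave any green look-alike of the part that bears pace_lever alone.

How it is judged (in metres and radians):
On the way, in this order (a step that is already met when the one before it is completed fails the run):
1. the toggle is off (value of joint toggle above 0.78 rad), for 0.2 s.
2. the bin is tipped open, the toggle off (value of joint bin above 0.8 rad and value of joint toggle above 0.78 rad), for 0.2 s.
3. all packs are in the bin, the bin is shut and the pace lever is in line with the pointer, the toggle still off (x of pack1_mid in the frame of bin_pivot between 0 and 0.11 m and y of pack1_mid in the frame of bin_pivot between -0.165 and 0.165 m and z of pack1_mid in the frame of bin_pivot between 0 and 0.12 m and x of pack2_mid in the frame of bin_pivot between 0 and 0.11 m and y of pack2_mid in the frame of bin_pivot between -0.165 and 0.165 m and z of pack2_mid in the frame of bin_pivot between 0 and 0.12 m and x of pack3_mid in the frame of bin_pivot between 0 and 0.11 m and y of pack3_mid in the frame of bin_pivot between -0.165 and 0.165 m and z of pack3_mid in the frame of bin_pivot between 0 and 0.12 m and x of pack4_mid in the frame of bin_pivot between 0 and 0.11 m and y of pack4_mid in the frame of bin_pivot between -0.165 and 0.165 m and z of pack4_mid in the frame of bin_pivot between 0 and 0.12 m and value of joint bin below 0.06 rad and angle between the x axis of lever_knob and the x axis of pointer_tip, either way round below 0.1 rad and value of joint toggle above 0.78 rad), for 0.2 s.
4. the toggle is on again (value of joint toggle below 0.12 rad), for 0.2 s.
At the end, for the whole second after the job is handed in: every reagent pack present lies inside the bin, the bin is shut (within 0.06 rad), the pace lever lies within 0.1 rad of the set pointer, and the toggle is on (joint below 0.12 rad) (x of pack1_mid in the frame of bin_pivot between 0 and 0.11 m and y of pack1_mid in the frame of bin_pivot between -0.165 and 0.165 m and z of pack1_mid in the frame of bin_pivot between 0 and 0.12 m and x of pack2_mid in the frame of bin_pivot between 0 and 0.11 m and y of pack2_mid in the frame of bin_pivot between -0.165 and 0.165 m and z of pack2_mid in the frame of bin_pivot between 0 and 0.12 m and x of pack3_mid in the frame of bin_pivot between 0 and 0.11 m and y of pack3_mid in the frame of bin_pivot between -0.165 and 0.165 m and z of pack3_mid in the frame of bin_pivot between 0 and 0.12 m and x of pack4_mid in the frame of bin_pivot between 0 and 0.11 m and y of pack4_mid in the frame of bin_pivot between -0.165 and 0.165 m and z of pack4_mid in the frame of bin_pivot between 0 and 0.12 m and value of joint bin below 0.06 rad and angle between the x axis of lever_knob and the x axis of pointer_tip, either way round below 0.1 rad and value of joint toggle below 0.12 rad); the robot touches nothing.
It fails at once if the bin is open (above 0.35 rad) while the toggle is on (value of joint bin above 0.35 rad and value of joint toggle below 0.45 rad).
It fails at once if the round bottle is knocked over (angle between round_bottle's own z axis and vertical above 0.6 rad).
Of pack1, pack2, pack3, pack4 only 2 to 4 are there at a start; the rules pass over those that are not, and their reading is None.
At some moment in a run one of pack1, pack2, pack3, pack4 may be knocked a few centimetres aside while the robot is not near it.
Once in a run the grip may slacken for a moment while it holds something.
It also fails if it takes over 210 s, if anything falls off the work surface, if the arm or the gripper's body presses on something with over 40 N, if the wrist force passes 120 N, or if a joint passes its speed limit or range.

### The arm

A 6-joint arm with a two-finger parallel gripper is mounted at the origin on the work surface. World frame = base frame: x ahead of the robot, y to its left, z up, the work surface at z = 0. Lengths are in mm, angles in rad, forces in N, time in s.
With the tool pointing down it reaches from about 350 to 775 mm from the base axis. Payload 7.3 kg.
Tool frame: the origin (TCP) lies between the finger pads; the fingertips stand 8 mm ahead of it and the grasp point (between the pads) lies 11 mm behind it; y points along the fingers, z is the direction in which the jaws open and shut, and the axes are right-handed (so a half turn about y gives the same grasp; the last joint's range is limited). The gripper opens to 92 mm and grips with 3 to 60 N. Pads are 19 mm wide; open, the fingers measure 130 mm over their backs; the gripper's body (75 mm by 190 mm) begins 47 mm behind the grasp point.
Start: joints at [1.061, 0.342, 1.524, -0, 1.275, -0.146], TCP at [186.798, 490.667, 195.541] pointing down, gripper open.
Joint ranges: [-2.53, 2.53], [-0.77, 2.02], [0.04, 2.7], [-1, 4.14], [0.28, 2.66], [-3.11, 3.11]. Speed limits (rad/s): [2.57, 2.57, 3.14, 3.14, 3.14, 3.14].

### API

Orientations are given as [roll, pitch, yaw] about the fixed x, y, z axes, in that order (R = Rz(yaw) Ry(pitch) Rx(roll)).
In Python, from plant import bot, vision, job gives the robot as it stands. The module is installed in compiled form; this text tells all that it offers.
- The arm moves only by the tool arm_command, never from a script. Its argument "deltas" is a list of rows, each a list of 4 numbers: the shift along the tool's x, y, z in m, then the turn about the tool's y in degrees. In form: [[x, y, z, twist], ...]. A call has 1 to 5 rows; each row shifts and turns the commanded pose from where the row before left it, along the tool's axes as they then stand; what a row does not reach is not made up. A row lasts 1/10 s, in which the tool goes at most 50 mm and 8.59 degrees, less where a joint would pass 70% of its speed; a pose out of reach is approached as far as the arm can. A call is refused whole if a number of a shift passes 0.05 or a number of a turn 8.59, either way. A call with a gripper value outside its range is refused whole. "claw" is the closure in counts, from 0 (fully open) to 255 (shut), set as the call begins (left out, the last holds). The fingers move at their own pace and stop on an object; the grip force is fixed at half the most. Time passes only in rows, so rows that do not move let the fingers close. It gives the time, the measured TCP pose, the force and the opening at its end, in the units of the state.
- bot.get_obs(): the state, without advancing time (a new reading comes with each control period).
- vision.capture(name): name is "scene" or "top" or "wrist"; returns a dict with "img" (480x640x3 uint8, red, green, blue), "camera_matrix" (3x3 intrinsics, pixels), "world_to_cam" (4x4, takes a point from world to camera coordinates); the wrist camera has in their place "mount" (4x4, takes a point from camera to tool coordinates, whose origin is the TCP and whose axes are the tool frame's). Camera axes: x right, y down, z forward; pixel columns grow to the right and rows downward; lengths in mm; the calibration is good to about 2 mm. A picture is of the moment at which its call begins: read the wrist's pose just before it. There is no depth.
- job.close_job(): hands the job in, once; it reports no verdict.
Trained networks look in a picture, given as the dict that the camera call returned (one of the last four; its "shot" number tells which), for a name from the list of things; names that differ only in an ending like _2 or _b are one class to them, and where a whole thing is asked for, a point or a joint stands for the part that bears it (a point fixed in the world has none). Each returns a list of dicts, best first, with "confidence" (0 to 1); they miss things now and then, are a little off and sometimes report something else, mostly with a low value. They report only what shows in the picture. A call takes as long as a camera call. They do not tell look-alikes from the thing itself.
- vision.find_in(picture, name): "xyz" ([x, y, z] in mm, in the coordinates of the camera as it stood for that picture, good to about 4 mm: the middle of the surface that is visible of it).
- vision.regions_of(picture, name): "mask" (480x640 bool, what is visible of it).
The state is a dict: "time": time; "joint_positions": joint angles; "dq": joint speeds; "tau": joint torques, N m; "tool_pos": TCP position; "tcp_rot": TCP orientation; "contact_force": force on the tool from outside, world axes, zero at the start; "moment": the same for the moment, N m; "grip_width": finger opening in mm.
Only numpy, scipy, OpenCV 4.12 (cv2) and the standard library are available. Lean on these libraries where they do the work, as an engineer would, in place of code of your own. Each camera call takes 0.05 s, during which the arm holds its last target. There are 200 camera calls.

## Working session

There is one attempt and no reset: what is moved stays moved. The work goes in short steps, Python scripts to look and compute and a tool call to move; the robot and the scene stay as the last step left them, time stands still between calls to the robot, and variables do not carry over. Pictures are saved under pics/ and viewed, about 12 in all and at most 16, crops included, and the job is handed in when it is done.

Besides the shell and the picture viewer there is one more tool, called after "Emit:" by a JSON object that holds its "name" and its "arguments", one argument or row to a line. arm_command: Moves the arm, as the interface text tells. Its arguments: {"type":"object","properties":{"deltas":{"type":"array","items":{"type":"array","items":{"type":"number"}}},"claw":{"type":"number"}},"required":["deltas"]}

```bash
mkdir -p pics; cat > h.py <<'E'
import numpy as np, cv2
from plant import bot, vision, job
from scipy.spatial.transform import Rotation as R
def w2c(p):
    return np.linalg.inv(p["world_to_cam"])
def T(obs):
    M=np.eye(4); M[:3,:3]=R.from_euler('xyz',obs["tcp_rot"]).as_matrix(); M[:3,3]=obs["tool_pos"]; return M
def cap(n):
    o=bot.get_obs(); p=vision.capture(n)
    p["C"]=T(o)@p["mount"] if n=="wrist" else w2c(p)
    return p
def find(p,name,th=0.3):
    return [(np.round((p["C"]@np.r_[d["xyz"],1])[:3],0).tolist(),round(d["confidence"],2)) for d in vision.find_in(p,name) if d["confidence"]>th]
def ray(p,u,v,z):
    d=p["C"][:3,:3]@np.linalg.inv(p["camera_matrix"])@np.array([u,v,1.]); c=p["C"][:3,3]
    return c+d*(z-c[2])/d[2]
def save(p,n,crop=None,s=1):
    im=p["img"][:,:,::-1]
    if crop: im=im[crop[1]:crop[3],crop[0]:crop[2]]
    cv2.imwrite("pics/"+n+".png",cv2.resize(im,None,fx=s,fy=s,interpolation=cv2.INTER_CUBIC))
def tool(v,o=None):  # world vec mm -> tool axes m
    return np.round(T(o or bot.get_obs())[:3,:3].T@np.array(v)/1000,4)
E
python3 - <<'E'
from h import *
o=bot.get_obs(); print(o); print(np.round(T(o),2))
for c in("top","scene"):
    p=cap(c); save(p,c+"0"); print(c,p["camera_matrix"].round().tolist(),np.round(p["C"],2).tolist())
    for n in ["mixer","bin_bar","toggle_tip","switch_axis","lever_knob","dial_axis","pointer_tip","pack1_mid","round_bottle","bin_pivot"]: print(n,find(p,n))
E
```

```text
{'time': 0.0, 'joint_positions': array([ 1.06101946e+00,  3.42737495e-01,  1.52495390e+00, -4.08938350e-05,
        1.27537679e+00, -1.46005884e-01]), 'dq': array([-0.00071198,  0.0005263 , -0.00036643,  0.00146409, -0.00030338,
       -0.00054461]), 'tau': array([-1.52527336e-04, -4.31233513e+01, -2.44216204e+01,  7.18579930e-02,
        5.58807270e-02, -1.19145575e-04]), 'tool_pos': array([186.58403292, 490.27751916, 194.85934402]), 'tcp_rot': array([-1.57226185e+00,  1.75983503e-04, -3.63759173e-01]), 'contact_force': array([ 0.38370689,  0.60290706, -0.15230351]), 'moment': array([-0.0422245 , -0.00479786,  0.01018932]), 'grip_width': 91.74606107320592}
[[ 9.3000e-01 -0.0000e+00  3.6000e-01  1.8658e+02]
 [-3.6000e-01 -0.0000e+00  9.3000e-01  4.9028e+02]
 [-0.0000e+00 -1.0000e+00 -0.0000e+00  1.9486e+02]
 [ 0.0000e+00  0.0000e+00  0.0000e+00  1.0000e+00]]
top [[495.0, 0.0, 319.0], [0.0, 495.0, 235.0], [0.0, 0.0, 1.0]] [[0.02, -1.0, 0.05, 475.39], [-1.0, -0.02, 0.01, -81.99], [-0.01, -0.05, -1.0, 1440.22], [0.0, 0.0, 0.0, 1.0]]
mixer [([705.0, 3.0, 145.0], 0.81)]
bin_bar [([612.0, 
[... 528 characters left out ...]
], 0.41)]
scene [[548.0, 0.0, 322.0], [0.0, 548.0, 231.0], [0.0, 0.0, 1.0]] [[-0.44, 0.56, -0.71, 1509.84], [0.9, 0.26, -0.35, 417.06], [-0.01, -0.79, -0.61, 957.87], [0.0, 0.0, 0.0, 1.0]]
mixer [([781.0, 29.0, 150.0], 0.91)]
bin_bar [([594.0, 17.0, 131.0], 0.78)]
toggle_tip [([637.0, -337.0, 107.0], 0.68)]
switch_axis [([631.0, -325.0, 55.0], 0.98)]
lever_knob [([596.0, -512.0, 74.0], 0.62)]
dial_axis [([604.0, -520.0, 46.0], 0.76), ([433.0, -298.0, 77.0], 0.63), ([441.0, -315.0, 47.0], 0.6)]
pointer_tip [([591.0, -496.0, 54.0], 0.55), ([634.0, -332.0, 108.0], 0.45)]
pack1_mid [([444.0, 287.0, 30.0], 0.63)]
round_bottle [([744.0, 314.0, 87.0], 0.83)]
bin_pivot [([593.0, 18.0, 133.0], 0.62)]
```

View pics/top0.png

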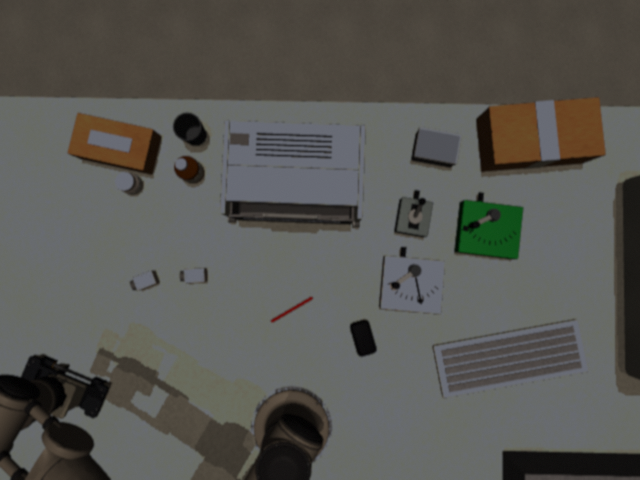

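View pics/scene0.png

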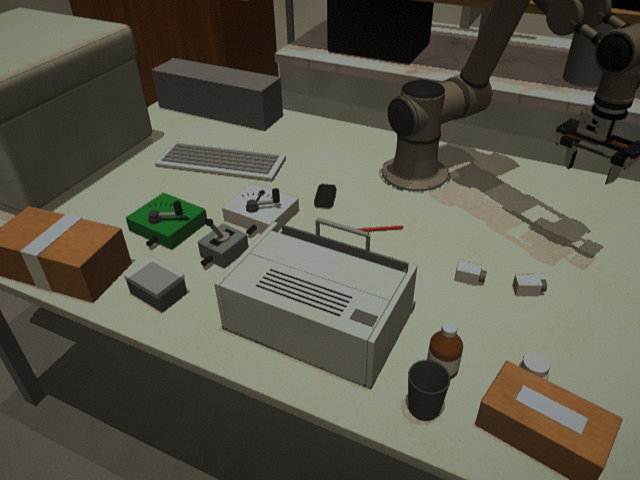

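Top view: mixer at about (293,170), bin shut. Two packs at (145,281) and (193,275), toggle box at (415,216), the real (white) dial box at (412,283), green look-alike at (490,230), amber bottle at (187,168). The arm may hide more packs at lower left. Next, zoom on the switches and measure.

```bash
python3 - <<'E'
from h import *
p=cap("top"); save(p,"crop1",(370,180,470,320),5)
im=p["img"]
for n,u,v,z in [("toggletip",420,202,127),("togpivot",415,217,55),("dial",415,270,50),("mixer FL",222,222,60),("FR",365,222,60),("roofBL",226,122,147),("roofBR",362,124,147),("roofFL",226,203,147),("roofFR",360,206,147)]: print(n,ray(p,u,v,z).round())
for n in("pack1_mid","round_bottle","toggle_tip","bin_bar","lever_knob","mixer"):
    for d in vision.regions_of(p,n)[:4]:
        m=d["mask"].astype(np.uint8); ys,xs=np.nonzero(m); print(n,round(d["confidence"],2),cv2.minAreaRect(np.c_[xs,ys].astype(np.float32)),m.sum())
E
```

```text
toggletip [ 638. -337.  127.]
togpivot [ 604. -337.   55.]
dial [ 456. -340.   50.]
mixer FL [580. 203.  60.]
FR [ 587. -197.   60.]
roofBL [840. 183. 147.]
roofBR [ 840. -178.  147.]
roofFL [624. 176. 147.]
roofFR [ 622. -176.  147.]
pack1_mid 0.9 ((193.0, 275.0), (14.0, 26.0), 90.0) 352
round_bottle 0.56 ((188.8048858642578, 170.24391174316406), (31.547101974487305, 23.426063537597656), 38.65980529785156) 649
round_bottle 0.53 ((406.2377014160156, 277.88525390625), (9.346692085266113, 32.26529312133789), 50.194427490234375) 193
round_bottle 0.24 ((419.0940856933594, 291.9405822753906), (22.388336181640625, 4.179156303405762), 84.2894058227539) 25
toggle_tip 0.42 ((418.7000427246094, 207.1000213623047), (6.708203315734863, 20.124608993530273), 26.56505012512207) 105
bin_bar 0.95 ((291.1822204589844, 212.9584197998047), (124.13580322265625, 20.853851318359375), 2.0700302124023438) 2382
bin_bar 0.62 ((188.75001525878906, 169.75001525878906), (30.405588150024414, 24.041629791259766), 45.0) 633
bin_bar 0.38 ((291.9408874511719, 173.47763061523438), (143.4852752685547, 101.9984359741211), 2.2906100749969482) 14193
lever_knob 0.59 ((405.9917907714844, 278.09014892578125), (10.627059936523438, 33.16155242919922), 50.194427490234375) 235
lever_knob 0.56 ((484.2000427246094, 219.4000244140625), (9.838699340820312, 33.09380340576172), 63.43495178222656) 232
mixer 0.86 ((292.7453918457031, 172.76187133789062), (144.00892639160156, 102.52520751953125), 2.7702157497406006) 14160
```

View pics/crop1.png

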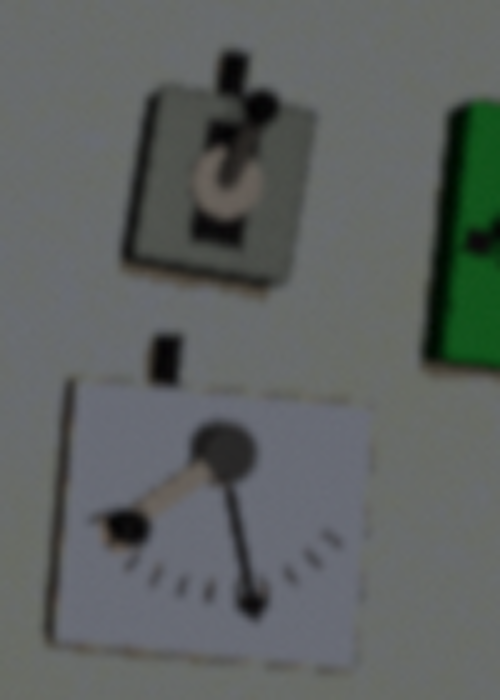

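```bash
python3 - <<'E'
from h import *
p=cap("top")
g=lambda x,y,z: ray(p,370+x/5,180+y/5,z)
tip=g(262,105,127); pv=g(228,188,58); print("tip",tip.round(),"pivot",pv.round(), "ang",np.arctan2(*(tip-pv)[1::-1]), np.hypot(*(tip-pv)[:2]))
for zh in(55,65):
  ax=g(223,450,zh); pt=g(252,618,53)
  print("axis",ax.round(1),"ptr",pt.round(1),np.hypot(*(pt-ax)[:2]),np.arctan2(*(pt-ax)[1::-1]))
  for zk in(85,95,105):
    k=g(125,526,zk); print(zk,k.round(1),np.hypot(*(k-ax)[:2]),np.arctan2(*(k-ax)[1::-1]))
for z in (187,): print("bar ends",[ray(p,u,v,z).round() for u,v in((228,214),(357,217))])
q=cap("wrist"); save(q,"w0")
for n in ("pack1_mid",): print(find(p,n,.1),find(q,n,.1))
E
```

```text
tip [ 641. -343.  127.] pivot [ 602. -339.   58.] ang -0.12704444773129397 38.67276086172524
axis [ 455.9 -337.5   55. ] ptr [ 362.8 -354.8   53. ] 94.63205729075987 -2.957740921207339
85 [ 414. -279.   85.] 71.98532002424585 2.1925005580374313
95 [ 414.4 -277.6   95. ] 72.91325465466012 2.17583157132657
105 [ 414.9 -276.1  105. ] 73.8609363256803 2.159585912715301
axis [ 456.  -335.7   65. ] ptr [ 362.8 -354.8   53. ] 95.12465560738862 -2.9389434134557146
85 [ 414. -279.   85.] 70.57774156089809 2.2093482113892993
95 [ 414.4 -277.6   95. ] 71.48553533400035 2.1921323616320603
105 [ 414.9 -276.1  105. ] 72.41398155997886 2.1753531048774937
bar ends [array([591., 162., 187.]), array([ 589., -166.,  187.])]
[([427.0, 283.0, 37.0], 0.92), ([412.0, 424.0, 40.0], 0.74)] [([408.0, 304.0, 10.0], 0.58)]
```

View pics/w0.png

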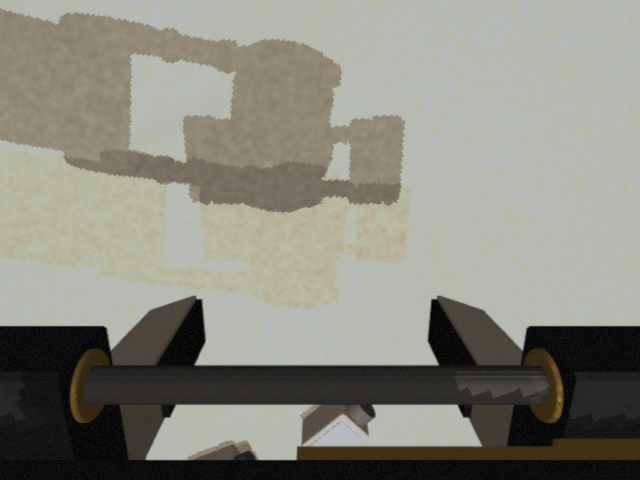

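```bash
python3 - <<'E'
from h import *
q=cap("wrist")
print(q["mount"].round(2))
for u,v in((335,430),(370,410),(225,452),(320,240)): print(ray(q,u,v,35).round())
print([(d["xyz"],d["confidence"]) for d in vision.find_in(q,"pack1_mid")])
p=cap("top")
for u,v in((145,281),(193,275)): print(ray(p,u,v,40).round())
E
```

```text
[[   0.      0.95    0.31  -84.12]
 [  -0.     -0.31    0.95 -190.59]
 [   1.     -0.      0.     -0.87]
 [   0.      0.      0.      1.  ]]
[403. 427.  35.]
[393. 468.  35.]
[389. 314.  35.]
[213. 483.  35.]
[([-92.7, 222.1, 468.1], 0.57)]
[410. 421.  40.]
[430. 285.  40.]
```

Only the two known packs show in the wrist view so far. I'll square the tool to the world axes and rise.

Emit:
{"name": "arm_command", "arguments": {
  "deltas": [
    [0,-0.025,0,-6.95],
    [0,-0.025,0,-6.95],
    [0,-0.025,0,-6.95],
    [0,0,0,0]
  ],
  "claw": 255
}}

```text
time: 2.2
tool_pos: [187.6, 492.1, 274.1]
tcp_rot: [-1.565, -0.003, 0.003]
contact_force: [-0.1, 0.5, -0.1]
grip_width: 64.4
```

Emit:
{"name": "arm_command", "arguments": {
  "deltas": [
    [0.024,0,-0.042,0],
    [0.024,0,-0.042,0],
    [0.024,0,-0.042,0],
    [0.024,0,-0.042,0],
    [0.024,0,-0.042,0]
  ]
}}

```text
time: 2.7
tool_pos: [307.0, 278.9, 269.9]
tcp_rot: [-1.571, 0.0, -0.001]
contact_force: [1.0, 0.5, 1.1]
grip_width: 24.5
```

Emit:
{"name": "arm_command", "arguments": {
  "deltas": [
    [0.024,0,-0.042,0],
    [0.024,0,-0.042,0],
    [0.024,0,-0.042,0],
    [0.024,0,-0.042,0],
    [0.024,0,-0.042,0]
  ]
}}

```text
time: 3.2
tool_pos: [427.2, 68.7, 270.0]
tcp_rot: [-1.571, 0.0, -0.002]
contact_force: [1.0, 0.7, 0.2]
grip_width: 0.4
```

Emit:
{"name": "arm_command", "arguments": {
  "deltas": [
    [0.024,0,-0.042,0],
    [0.024,0,-0.042,0],
    [0.024,0,-0.042,0],
    [0.024,0,-0.042,0],
    [0.024,0,-0.042,0]
  ]
}}

```text
time: 3.7
tool_pos: [547.3, -141.2, 269.6]
tcp_rot: [-1.57, 0.001, -0.002]
contact_force: [0.9, 0.7, 0.8]
grip_width: 0.7
```

```bash
python3 - <<'E'
from h import *
o=bot.get_obs(); print(o["tool_pos"],o["tcp_rot"],o["joint_positions"].round(2))
q=cap("wrist"); save(q,"w1")
for n in("toggle_tip","lever_knob","pointer_tip","dial_axis","switch_axis"): print(n,find(q,n,.2))
p=cap("top"); print(find(p,"pack1_mid",.1)); save(p,"top1",(0,90,640,480),1.2)
E
```

```text
[ 547.26753307 -141.17719243  269.62966819] [-1.57021760e+00  7.99823138e-04 -1.85801011e-03] [-0.39  0.37  1.27  0.    1.5  -1.96]
toggle_tip [([628.0, -341.0, 114.0], 0.95)]
lever_knob [([437.0, -310.0, 76.0], 0.73)]
pointer_tip [([407.0, -346.0, 56.0], 0.82)]
dial_axis [([436.0, -323.0, 54.0], 0.78), ([598.0, -472.0, 17.0], 0.7)]
switch_axis [([598.0, -333.0, 56.0], 0.68), ([436.0, -323.0, 54.0], 0.36)]
[([424.0, 285.0, 38.0], 0.95), ([391.0, -349.0, 49.0], 0.21)]
```

View pics/w1.png

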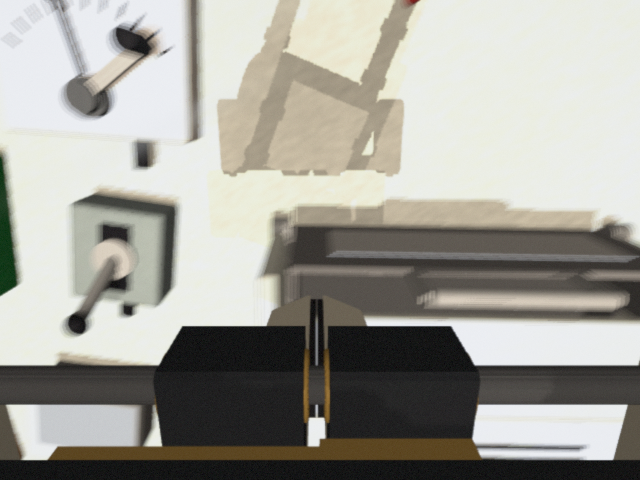

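View pics/top1.png

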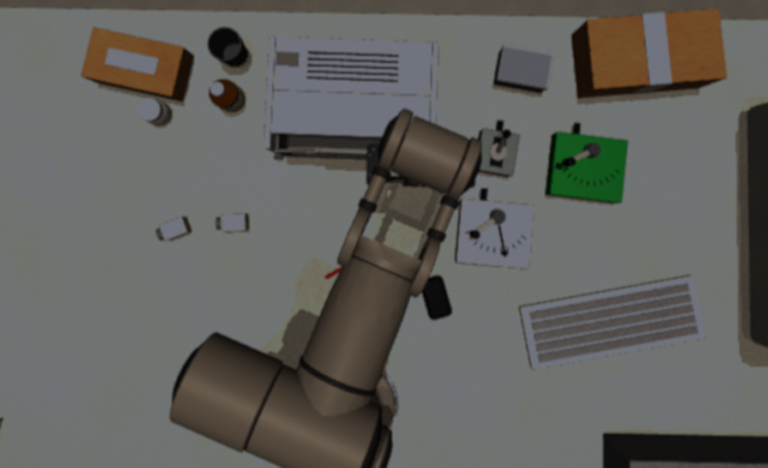

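The table the arm hid is clear, so there are only two packs. The wrist view shows the ball at (77,323), hub at (88,95), knob top at (132,38) and bar at (525,299).

```bash
python3 - <<'E'
from h import *
q=cap("wrist")
print("tip",ray(q,77,323,127),"pivot",ray(q,112,260,58))
print("knob",[ray(q,132,38,z).round(1) for z in(95,105)],"hub",[ray(q,86,92,z).round(1) for z in (60,70)])
print("bar",ray(q,430,298,187),ray(q,620,299,187))
print("panel top R",ray(q,290,250,140))
E
```

```text
tip [ 643.39957845 -345.46016243  127.        ] pivot [ 610.79187441 -341.42031168   58.        ]
knob [array([ 414.7, -281. ,   95. ]), array([ 415.9, -277.1,  105. ])] hub [array([ 453.3, -340.5,   60. ]), array([ 453.5, -335.5,   70. ])]
bar [591.17456167 -59.45779115 187.        ] [591.82213605  73.02282073 187.        ]
panel top R [ 572.04761041 -159.25437067  140.        ]
```

Emit:
{"name": "arm_command", "arguments": {
  "deltas": [
    [0.0254,0,-0.0414,0],
    [0.0254,0,-0.0414,0],
    [0.0254,0,-0.0414,0],
    [0.0254,0,-0.0414,0],
    [0.0254,0,-0.0414,0]
  ]
}}

```text
time: 4.65
tool_pos: [672.7, -343.2, 271.5]
tcp_rot: [-1.571, -0.001, 0.001]
contact_force: [2.2, -0.1, 0.8]
grip_width: 0.4
```

Emit:
{"name": "arm_command", "arguments": {
  "deltas": [
    [0,0.04,0,0],
    [0,0.04,0,0],
    [0,0.04,0,0],
    [0,0.032,0,0],
    [0,0,0,0]
  ]
}}

```text
time: 5.15
tool_pos: [669.6, -339.9, 113.0]
tcp_rot: [-1.565, 0.009, 0.001]
contact_force: [-0.3, -0.4, -0.4]
grip_width: 0.5
```

Emit:
{"name": "arm_command", "arguments": {
  "deltas": [
    [-0.015,0,0,0],
    [-0.015,0,0,0],
    [-0.015,0,0,0],
    [-0.015,0,0,0],
    [-0.01,0,0,0]
  ]
}}

```text
time: 5.65
tool_pos: [602.4, -342.7, 122.2]
tcp_rot: [-1.573, -0.003, 0.001]
contact_force: [-0.4, 0.6, 0.4]
grip_width: 0.5
```

Emit:
{"name": "arm_command", "arguments": {
  "deltas": [
    [0.0,0,0,0],
    [0.02,-0.03,0,0],
    [0,-0.05,0,0],
    [0,-0.04,0.02,0],
    [0,-0.03,0.03,0]
  ]
}}

```text
time: 6.15
tool_pos: [623.1, -293.4, 273.6]
tcp_rot: [-1.574, -0.005, -0.001]
contact_force: [0.3, 1.1, 0.3]
grip_width: 0.5
```

```bash
python3 - <<'E'
from h import *
q=cap("wrist"); 
for n in("toggle_tip",): print(n,find(q,n,.2))
p=cap("scene"); print(find(p,"toggle_tip"))
save(p,"s1",(170,170,330,290),4)
E
```

```text
toggle_tip [([628.0, -340.0, 115.0], 0.75)]
[]
```

View pics/s1.png

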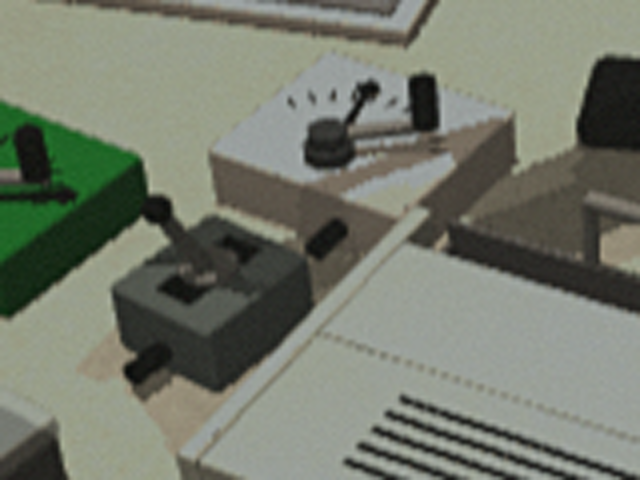

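The toggle still leans to the far side. I'll triangulate the ball before retrying.

```bash
python3 - <<'E'
from h import *
def proj(p,X):
    c=np.linalg.inv(p["C"])@np.r_[X,1]; u=p["camera_matrix"]@c[:3]; return (u[:2]/u[2]).round(1)
s=cap("scene"); t=cap("top")
for x in([642,-344,127],[605,-340,55],[605,-340,135],[570,-336,127],[453,-338,60]): print(x,proj(s,x),proj(t,x))
P=[np.linalg.inv(c["C"])[:3] for c in(s,t)]; P=[c["camera_matrix"]@M for c,M in zip((s,t),P)]
X=cv2.triangulatePoints(P[0],P[1],np.array([[170+157/4],[170+210/4]]),np.array([[422.4],[201.]])); print((X[:3]/X[3]).T)
for n in("toggle_tip",): print(find(t,n,.1))
save(t,"c2",(370,180,470,320),4)
E
```

```text
[642, -344, 127] [207.7 221.2] [422.6 200.5]
[605, -340, 55] [221.  235.6] [415.9 216.8]
[605, -340, 135] [217.  211.2] [421.6 214. ]
[570, -336, 127] [226.3 207. ] [419.4 227.4]
[453, -338, 60] [251.6 204.4] [415.1 271.1]
[[ 640.41204261 -342.96120127  122.18175564]]
[]
```

View pics/c2.png

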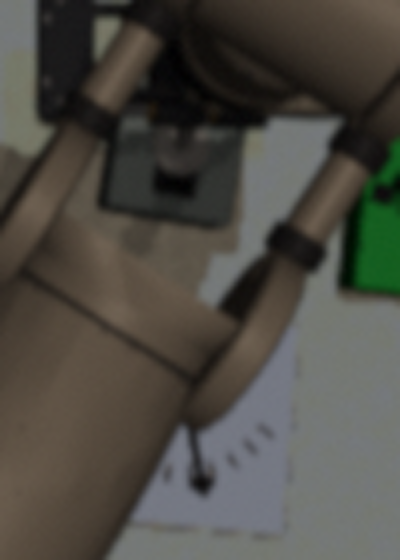

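Emit:
{"name": "arm_command", "arguments": {
  "deltas": [
    [0.03,0,-0.03,0],
    [0.02,0,-0.02,0],
    [0,0.045,0,0],
    [0,0.045,0,0],
    [0,0.045,0,0]
  ]
}}

```text
time: 7.0
tool_pos: [671.3, -343.4, 129.9]
tcp_rot: [-1.569, 0.002, -0.001]
contact_force: [0.2, -0.4, 0.7]
grip_width: 0.3
```

Emit:
{"name": "arm_command", "arguments": {
  "deltas": [
    [0,0.02,0,0],
    [0,0.01,0,0],
    [0,0,0,0]
  ]
}}

```text
time: 7.3
tool_pos: [671.0, -342.8, 101.4]
tcp_rot: [-1.569, 0.003, -0.001]
contact_force: [0.7, 0.6, -0.2]
grip_width: 0.5
```

Emit:
{"name": "arm_command", "arguments": {
  "deltas": [
    [-0.01,0,0,0],
    [-0.01,0,0,0],
    [-0.01,0,0,0],
    [0,0,0,0]
  ]
}}

```text
time: 7.7
tool_pos: [642.1, -343.8, 106.4]
tcp_rot: [-1.573, -0.003, -0.001]
contact_force: [0.5, -0.1, 0.4]
grip_width: 0.7
```

```bash
python3 - <<'E'
from h import *
o=bot.get_obs(); print(o["tool_pos"],o["contact_force"],o["joint_positions"].round(3))
q=cap("wrist"); save(q,"w3",(120,200,520,480),2)
p=cap("scene"); save(p,"s3",(170,150,330,290),4)
E
```

```text
[ 642.08088915 -343.75877838  106.36718512] [ 0.47301049 -0.11110168  0.41324929] [-0.597  0.793  0.981 -0.     1.364 -2.166]
```

View pics/s3.png

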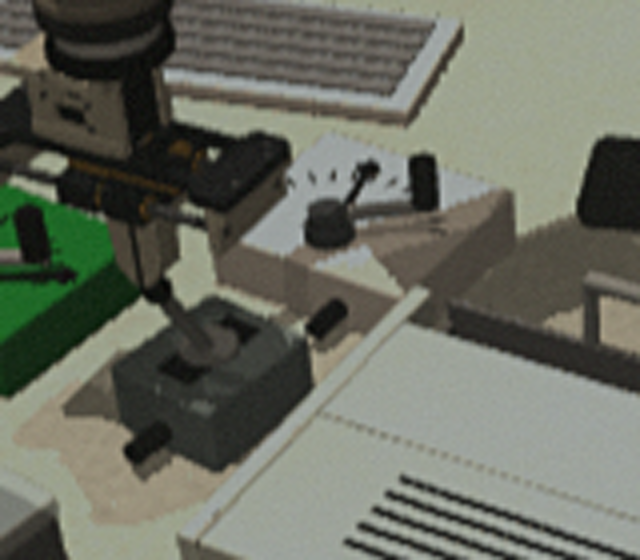

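View pics/w3.png

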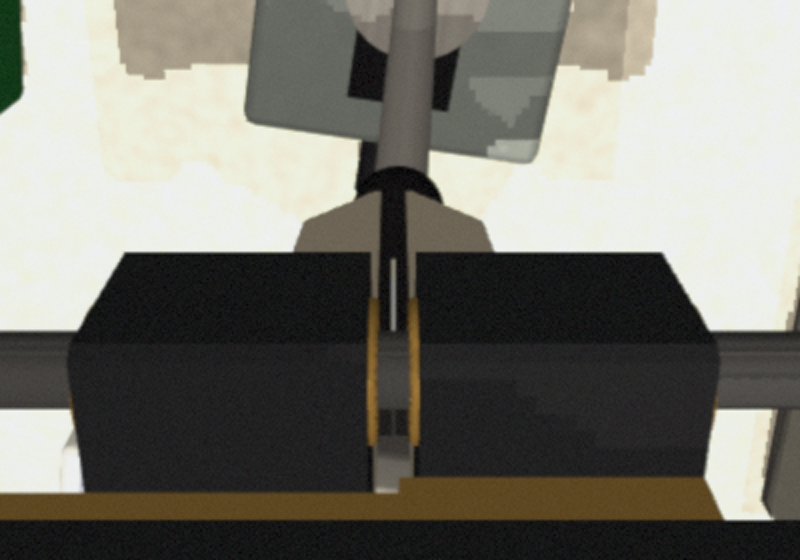

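The wrist and scene views both show the fingertips at about ball-top height at (398,195) in the wrist crop, so my sweeps passed above the ball. I'll back off and sweep lower.

Emit:
{"name": "arm_command", "arguments": {
  "deltas": [
    [0.03,0,0,0],
    [0,0.013,0,0],
    [0,0.012,0,0],
    [0,0,0,0]
  ]
}}

```text
time: 8.2
tool_pos: [670.3, -341.7, 75.2]
tcp_rot: [-1.568, 0.005, 0.0]
contact_force: [-0.1, 0.6, 0.1]
grip_width: 0.6
```

Emit:
{"name": "arm_command", "arguments": {
  "deltas": [
    [-0.01,0,0,0],
    [-0.01,0,0,0],
    [-0.005,0,0,0],
    [0,0,0,0]
  ]
}}

```text
time: 8.6
tool_pos: [647.0, -342.7, 79.8]
tcp_rot: [-1.571, -0.001, -0.0]
contact_force: [4.0, 0.6, 2.0]
grip_width: 0.5
```

```bash
python3 - <<'E'
from h import *
o=bot.get_obs(); print(o["tool_pos"],o["contact_force"])
q=cap("wrist"); print(q["camera_matrix"].round(1).tolist()); print(find(q,"toggle_tip",.1))
E
```

```text
[ 646.98313389 -342.70934209   79.76772145] [3.98258754 0.64759008 1.95443922]
[[432.4, 0.0, 316.2], [0.0, 432.4, 243.3], [0.0, 0.0, 1.0]]
[([618.0, -341.0, 137.0], 0.66), ([518.0, -312.0, 30.0], 0.41)]
```

Contact. Continuing the sweep.

Emit:
{"name": "arm_command", "arguments": {
  "deltas": [
    [-0.01,0,0,0],
    [-0.01,0,0,0],
    [-0.01,0,0,0],
    [-0.01,0,0,0],
    [0,0,0,0]
  ]
}}

```text
time: 9.2
tool_pos: [605.4, -342.9, 78.1]
tcp_rot: [-1.57, 0.003, -0.001]
contact_force: [-0.1, -1.3, -0.1]
grip_width: 0.5
```

```bash
python3 - <<'E'
from h import *
o=bot.get_obs(); print(o["tool_pos"],o["contact_force"])
q=cap("wrist"); print(find(q,"toggle_tip",.1)); p=cap("scene"); save(p,"s4",(170,150,330,270),4);print(find(p,"toggle_tip",.1))
E
```

```text
[ 605.40112087 -342.86688686   78.06292775] [-0.05036957 -1.27452674 -0.06945953]
[([571.0, -335.0, 136.0], 0.94)]
[([597.0, -330.0, 97.0], 0.66)]
```

View pics/s4.png

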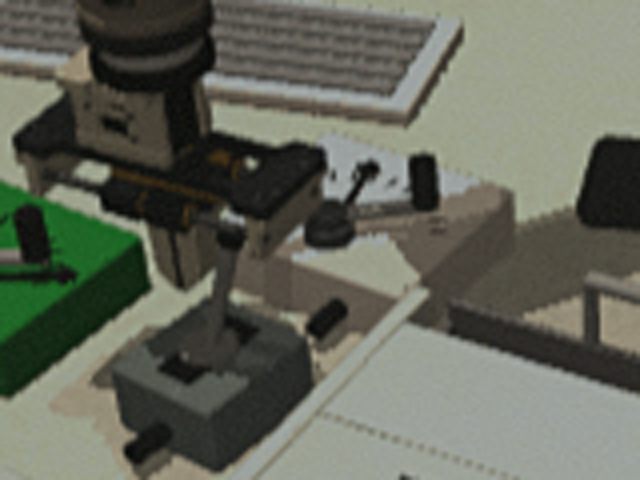

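The toggle is now off: ball at about (571,−335). The fingertips appear to be roughly 20 mm shorter than nominal, and I'll allow for that. Next, the bin bar.

Emit:
{"name": "arm_command", "arguments": {
  "deltas": [
    [0,-0.048,0,0],
    [0,-0.048,0,0],
    [0,-0.048,0,0],
    [0,-0.048,0,0],
    [0.007,0,0.049,0]
  ]
}}

```text
time: 9.9
tool_pos: [616.0, -300.3, 279.4]
tcp_rot: [-1.582, -0.013, -0.007]
contact_force: [1.0, 0.3, 0.3]
grip_width: 0.4
```

Emit:
{"name": "arm_command", "arguments": {
  "deltas": [
    [0,0,0.05,0],
    [0,0,0.05,0],
    [0,0,0.05,0],
    [0,0,0.05,0],
    [0,0,0.05,0]
  ]
}}

```text
time: 10.4
tool_pos: [614.0, -41.5, 270.9]
tcp_rot: [-1.571, -0.0, 0.0]
contact_force: [0.1, -0.6, 0.2]
grip_width: 0.6
```

Emit:
{"name": "arm_command", "arguments": {
  "deltas": [
    [0,0,0.05,0],
    [0,0.04,0,0],
    [0,0.03,0,0],
    [0,0,0,0]
  ]
}}

```text
time: 10.8
tool_pos: [611.6, 7.4, 196.3]
tcp_rot: [-1.57, 0.009, 0.002]
contact_force: [-1.1, -1.1, 0.3]
grip_width: 0.4
```

```bash
cat >> h.py <<'E'
def proj(p,X):
    c=np.linalg.inv(p["C"])@np.r_[X,1]; u=p["camera_matrix"]@c[:3]; return (u[:2]/u[2]).round(1)
E
python3 - <<'E'
from h import *
o=bot.get_obs(); print(o["tool_pos"],o["tcp_rot"])
q=cap("wrist"); save(q,"w5",(120,150,520,450),2); s=cap("scene"); save(s,"s5",(250,130,450,280),4)
print(find(q,"bin_bar",.2))
t=o["tool_pos"]
for dz in(-8,10,20,30): print(dz,proj(s,t+[0,0,dz]),proj(q,t+[-9.5,0,dz]))
print(proj(s,[591,6,187]),proj(q,[591,6,187]))
E
```

```text
[611.63768534   7.43533629 196.34762867] [-1.56986636e+00  8.85860888e-03  1.50848926e-03]
[([594.0, 3.0, 100.0], 0.63)]
-8 [338.6 231.2] [317.7 263.6]
10 [338.6 225. ] [317.9 277.4]
20 [338.6 221.4] [318.  286.1]
30 [338.7 217.9] [318.1 295.9]
[341.8 226.6] [314.8 241.1]
```

View pics/s5.png

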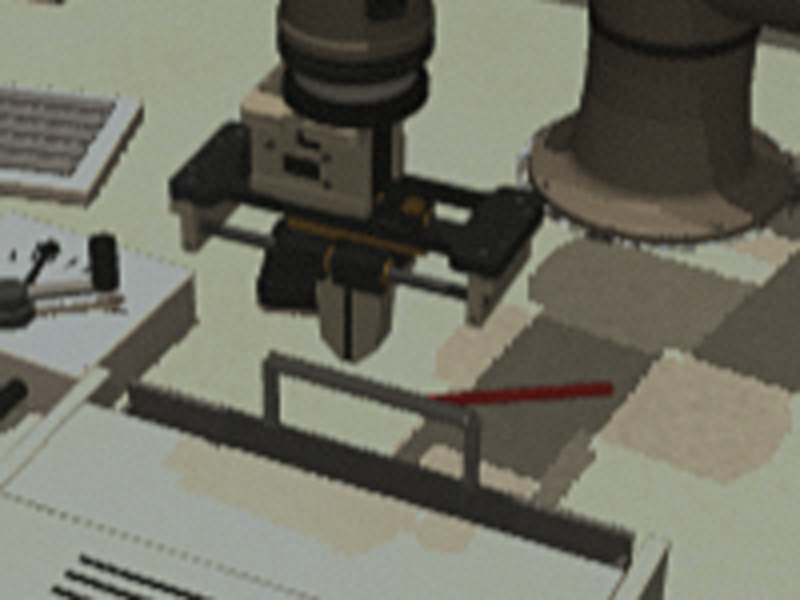

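Confirmed: the fingertip at pixel (337,220) is about 24 mm above the TCP. I'll lower behind the bar and pull.

Emit:
{"name": "arm_command", "arguments": {
  "deltas": [
    [0,0.03,0,0],
    [0,0.028,0,0],
    [0,0,0,0]
  ]
}}

```text
time: 11.25
tool_pos: [612.9, 6.0, 141.2]
tcp_rot: [-1.57, 0.004, -0.001]
contact_force: [-0.5, 1.0, -0.0]
grip_width: 0.8
```

Emit:
{"name": "arm_command", "arguments": {
  "deltas": [
    [-0.015,0,0,0],
    [-0.02,0,0,0],
    [-0.02,0.004,0,0],
    [-0.02,0.007,0,0],
    [-0.015,0.008,0,0]
  ]
}}

```text
time: 11.75
tool_pos: [525.5, 5.9, 127.0]
tcp_rot: [-1.571, -0.006, -0.0]
contact_force: [0.4, -0.2, 0.5]
grip_width: 0.4
```

Emit:
{"name": "arm_command", "arguments": {
  "deltas": [
    [-0.015,0.008,0,0],
    [-0.015,0.008,0,0],
    [0,0,0,0],
    [0,0,0,0]
  ]
}}

```text
time: 12.15
tool_pos: [496.0, 5.9, 109.9]
tcp_rot: [-1.571, -0.004, -0.0]
contact_force: [0.0, -0.2, 0.1]
grip_width: 0.5
```

```bash
python3 - <<'E'
from h import *
o=bot.get_obs(); print(o["tool_pos"],o["contact_force"])
for c in("wrist","top","scene"):
  q=cap(c); print(find(q,"bin_bar",.2),proj(q,[591-140,6,115]))
E
```

```text
[496.03076318   5.87444434 109.92875735] [ 0.00985084 -0.1644028   0.07906011]
[([525.0, 4.0, 78.0], 0.93)] [318.2 197.9]
[([590.0, -18.0, 52.0], 0.78)] [290.1 269.8]
[([514.0, 9.0, 75.0], 0.76), ([587.0, -326.0, 101.0], 0.25)] [364.1 218.8]
```

Emit:
{"name": "arm_command", "arguments": {
  "deltas": [
    [0,-0.048,0,0],
    [0,-0.048,0,0],
    [0,-0.048,0,0],
    [-0.011,0,0.047,0],
    [-0.011,0,0.047,0]
  ],
  "claw": 0
}}

```text
time: 12.95
tool_pos: [472.9, 100.6, 253.4]
tcp_rot: [-1.57, -0.004, -0.003]
contact_force: [0.7, -0.1, -1.3]
grip_width: 36.2
```

Emit:
{"name": "arm_command", "arguments": {
  "deltas": [
    [-0.011,0,0.047,0],
    [-0.011,0,0.047,0],
    [-0.011,0,0.047,0],
    [-0.011,0,0.044,0],
    [0,0,0,0]
  ]
}}

```text
time: 13.45
tool_pos: [426.2, 290.0, 251.6]
tcp_rot: [-1.569, 0.001, 0.006]
contact_force: [-0.2, -1.3, -0.3]
grip_width: 75.7
```

```bash
python3 - <<'E'
from h import *
o=bot.get_obs(); print(o["tool_pos"],o["tcp_rot"],o["grip_width"])
q=cap("wrist"); t=cap("top")
im=q["img"][:,:,::-1]; im2=t["img"][:,:,::-1]
c=np.vstack([im[:340], cv2.resize(im2[100:300,100:420],(640,400))[:260]]); cv2.imwrite("pics/m6.png",c)
for p in(q,t):
  print(find(p,"pack1_mid",.2))
  for d in vision.regions_of(p,"pack1_mid")[:3]:
    m=d["mask"].astype(np.uint8); ys,xs=np.nonzero(m); r=cv2.minAreaRect(np.c_[xs,ys].astype(np.float32)); print(round(d["confidence"],2),r,[ray(p,*b,30).round().tolist()[:2] for b in cv2.boxPoints(r)])
E
```

```text
[426.15705447 289.9693594  251.61578826] [-1.56908504e+00  6.70380187e-04  6.16526224e-03] 75.73741114523808
[([429.0, 287.0, 39.0], 0.9)]
0.84 ((316.01361083984375, 196.44735717773438), (49.53750228881836, 77.09274291992188), 86.05481719970703) [[407.0, 251.0], [401.0, 324.0], [450.0, 329.0], [455.0, 253.0]]
[([427.0, 261.0, 37.0], 0.47)]
0.69 ((201.0, 275.0), (14.0, 12.0), 90.0) [[449.0, 283.0], [450.0, 249.0], [410.0, 247.0], [410.0, 282.0]]
```

View pics/m6.png

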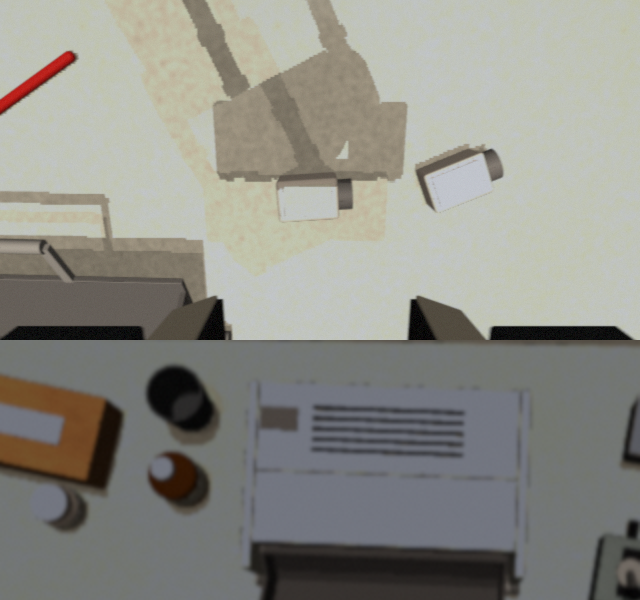

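```bash
python3 - <<'E'
from h import *
q=cap("wrist")
A=[ray(q,u,v,40)[:2] for u,v in((278,181),(337,178),(338,219),(279,221))]
B=[ray(q,u,v,40)[:2] for u,v in((425,178),(486,152),(494,190),(438,212))]
for P in(A,B):
  P=np.array(P); d=P[1]+P[2]-P[0]-P[3]; print(P.round().tolist(),P.mean(0).round(1),np.degrees(np.arctan2(d[1],d[0])),np.linalg.norm(d)/2)
E
```

```text
[[414.0, 248.0], [411.0, 303.0], [450.0, 304.0], [452.0, 248.0]] [431.7 275.6] 92.34271892746972 55.99000283217376
[[411.0, 385.0], [387.0, 439.0], [422.0, 451.0], [444.0, 400.0]] [416.1 418.6] 113.17479049757506 57.08231232125574
```

Emit:
{"name": "arm_command", "arguments": {
  "deltas": [
    [0,0,0,8],
    [0,0,0,8],
    [0,0,0,8],
    [0,0,0,8],
    [0,0,0,8]
  ]
}}

```text
time: 14.3
tool_pos: [428.4, 284.3, 251.9]
tcp_rot: [-1.571, -0.0, -0.706]
contact_force: [-0.4, 0.2, 1.3]
grip_width: 91.5
```

Emit:
{"name": "arm_command", "arguments": {
  "deltas": [
    [0,0,0,8],
    [0,0,0,8],
    [0,0,0,8],
    [0,0,0,8],
    [0,0,0,8]
  ]
}}

```text
time: 14.8
tool_pos: [428.4, 284.3, 251.9]
tcp_rot: [-1.571, 0.0, -1.404]
contact_force: [-0.5, -0.6, 0.2]
grip_width: 92.0
```

Emit:
{"name": "arm_command", "arguments": {
  "deltas": [
    [0,0,0,8],
    [0.014,0.03,0.006,0],
    [0,0.05,0,0],
    [0,0.05,0,0],
    [0,0,0,0]
  ]
}}

```text
time: 15.3
tool_pos: [430.7, 268.7, 116.5]
tcp_rot: [-1.583, -0.005, -1.538]
contact_force: [-0.4, 0.0, 0.7]
grip_width: 92.0
```

```bash
python3 - <<'E'
from h import *
o=bot.get_obs(); print(o["tool_pos"],o["tcp_rot"],o["grip_width"])
q=cap("wrist"); print(find(q,"pack1_mid",.2)); print([proj(q,[432,276,z]) for z in(20,40)])
for d in vision.regions_of(q,"pack1_mid")[:2]:
    m=d["mask"].astype(np.uint8); ys,xs=np.nonzero(m); r=cv2.minAreaRect(np.c_[xs,ys].astype(np.float32)); print(round(d["confidence"],2),r,[ray(q,*b,40).round().tolist()[:2] for b in cv2.boxPoints(r)])
E
```

```text
[430.67474374 268.65289809 116.47300028] [-1.58250311 -0.00464102 -1.53774954] 92.01542418070638
[([429.0, 290.0, 38.0], 0.85)]
[array([320.5, 219.1]), array([320.5, 227.2])]
0.96 ((315.5439453125, 202.23056030273438), (115.28364562988281, 64.81581115722656), 87.95458984375) [[406.0, 326.0], [445.0, 329.0], [452.0, 255.0], [410.0, 252.0]]
```

Emit:
{"name": "arm_command", "arguments": {
  "deltas": [
    [-0.007,0.03,0,0],
    [0,0.04,0,0],
    [0,0.03,0,0],
    [0,0.015,0,0],
    [0,0.01,0,0]
  ]
}}

```text
time: 15.95
tool_pos: [436.1, 279.3, -1.8]
tcp_rot: [-1.567, 0.001, -1.536]
contact_force: [0.5, -0.2, 0.4]
grip_width: 92.0
```

Emit:
{"name": "arm_command", "arguments": {
  "deltas": [
    [0,0.007,0,0],
    [0,0,0,0]
  ]
}}

```text
time: 16.15
tool_pos: [435.1, 278.9, -9.4]
tcp_rot: [-1.569, 0.001, -1.536]
contact_force: [-0.4, 0.4, -0.0]
grip_width: 91.8
```

Emit:
{"name": "arm_command", "arguments": {
  "deltas": [
    [0,0.006,-0.004,0],
    [0,0,0,0]
  ]
}}

```text
time: 16.35
tool_pos: [429.7, 278.4, -16.1]
tcp_rot: [-1.571, 0.0, -1.536]
contact_force: [0.3, -0.7, 0.5]
grip_width: 91.7
```

Emit:
{"name": "arm_command", "arguments": {
  "deltas": [
    [0,0,0,0],
    [0,0,0,0],
    [0,0,0,0],
    [0,0,0,0],
    [0,0,0,0]
  ],
  "claw": 255
}}

```text
time: 16.85
tool_pos: [430.3, 278.4, -16.2]
tcp_rot: [-1.571, 0.0, -1.536]
contact_force: [0.8, 1.2, 0.1]
grip_width: 56.8
```

Emit:
{"name": "arm_command", "arguments": {
  "deltas": [
    [0,0,0,0],
    [0,0,0,0],
    [0,-0.03,0,0],
    [0,-0.04,0,0],
    [0,0,0,0]
  ]
}}

```text
time: 17.35
tool_pos: [433.1, 279.9, 58.0]
tcp_rot: [-1.563, 0.003, -1.536]
contact_force: [1.0, -0.6, -1.3]
grip_width: 39.9
```

Gripped at 39.9 mm. Lift, turn, carry to above the bin.

Emit:
{"name": "arm_command", "arguments": {
  "deltas": [
    [0,-0.03,0,-8],
    [0,-0.03,0,-8],
    [0,-0.03,0,-8],
    [0,-0.02,0,-8],
    [0,0,0,-8]
  ]
}}

```text
time: 17.85
tool_pos: [431.5, 279.0, 166.0]
tcp_rot: [-1.566, -0.001, -0.832]
contact_force: [-0.1, -0.4, -1.8]
grip_width: 39.8
```

Emit:
{"name": "arm_command", "arguments": {
  "deltas": [
    [0,0,0,-8],
    [0,0,0,-8],
    [0,0,0,-8],
    [0,0,0,-8],
    [0,0,0,-8]
  ]
}}

```text
time: 18.35
tool_pos: [429.7, 278.2, 162.7]
tcp_rot: [-1.572, 0.001, -0.134]
contact_force: [-0.4, 0.4, -0.6]
grip_width: 40.0
```

Emit:
{"name": "arm_command", "arguments": {
  "deltas": [
    [0,0,0,-8],
    [0.0193,0,-0.039,0],
    [0.0193,0,-0.039,0],
    [0.0193,0,-0.039,0],
    [0.0193,0,-0.039,0]
  ]
}}

```text
time: 18.85
tool_pos: [507.4, 120.9, 162.8]
tcp_rot: [-1.571, 0.001, 0.001]
contact_force: [1.7, 0.6, -1.6]
grip_width: 39.8
```

Emit:
{"name": "arm_command", "arguments": {
  "deltas": [
    [0.0193,0,-0.039,0],
    [0.0193,0,-0.039,0],
    [0,0,0,0],
    [0,0,0,0]
  ]
}}

```text
time: 19.25
tool_pos: [545.5, 43.7, 162.5]
tcp_rot: [-1.57, 0.002, -0.002]
contact_force: [0.6, 0.3, -1.0]
grip_width: 40.0
```

Emit:
{"name": "arm_command", "arguments": {
  "deltas": [
    [0.003,0.03,0,0],
    [0,0.03,0,0],
    [0,0.02,0,0],
    [0,0.01,0,0],
    [0,0,0,0]
  ]
}}

```text
time: 19.75
tool_pos: [547.7, 45.6, 72.5]
tcp_rot: [-1.57, 0.003, 0.002]
contact_force: [0.2, 0.5, -1.0]
grip_width: 39.6
```

Emit:
{"name": "arm_command", "arguments": {
  "deltas": [
    [0,0,0,0],
    [0,0,0,0],
    [0,0,0,0],
    [0,0,0,0],
    [0,0,0,0]
  ],
  "claw": 60
}}

```text
time: 20.25
tool_pos: [549.3, 44.4, 74.2]
tcp_rot: [-1.571, -0.001, -0.0]
contact_force: [-0.7, 0.3, 0.2]
grip_width: 69.2
```

Emit:
{"name": "arm_command", "arguments": {
  "deltas": [
    [0,-0.03,0,0],
    [0,-0.05,0,0],
    [0,-0.05,0,0],
    [0,0,0,0]
  ],
  "claw": 0
}}

```text
time: 20.65
tool_pos: [552.8, 44.2, 211.3]
tcp_rot: [-1.571, -0.014, 0.0]
contact_force: [1.2, -0.6, 0.2]
grip_width: 91.1
```

```bash
python3 - <<'E'
from h import *
o=bot.get_obs(); print(o["tool_pos"],o["tcp_rot"],o["grip_width"])
for c in("wrist","top","scene"):
    q=cap(c); print(c,find(q,"pack1_mid",.15),find(q,"bin_bar",.5)); 
    if c=="wrist": save(q,"w7")
E
```

```text
[552.77288032  44.21072666 211.27048687] [-1.57149241e+00 -1.39583381e-02  8.96678444e-05] 91.12625941749363
wrist [] [([564.0, -2.0, 73.0], 0.79)]
top [([703.0, -30.0, 144.0], 0.34)] [([532.0, -73.0, 72.0], 0.83)]
scene [] [([513.0, -2.0, 73.0], 0.73)]
```

Emit:
{"name": "arm_command", "arguments": {
  "deltas": [
    [-0.0165,0,0.047,0],
    [-0.0165,0,0.047,0],
    [-0.0165,0,0.047,0],
    [-0.0165,0,0.047,0],
    [-0.0165,0,0.047,0]
  ]
}}

```text
time: 21.6
tool_pos: [465.4, 281.0, 203.4]
tcp_rot: [-1.571, 0.001, -0.0]
contact_force: [0.9, -1.4, 0.7]
grip_width: 91.9
```

Emit:
{"name": "arm_command", "arguments": {
  "deltas": [
    [-0.0165,0,0.047,0],
    [-0.0165,0,0.047,0],
    [-0.0165,0,0.047,0],
    [0,0,0,0],
    [0,0,0,0]
  ]
}}

```text
time: 22.1
tool_pos: [416.1, 421.2, 202.9]
tcp_rot: [-1.572, 0.001, 0.003]
contact_force: [0.7, -0.8, 0.1]
grip_width: 91.8
```

```bash
python3 - <<'E'
from h import *
o=bot.get_obs(); print(o["tool_pos"],o["tcp_rot"],o["grip_width"])
for c in("wrist","top"):
    q=cap(c); print(c,find(q,"pack1_mid",.15))
    for d in vision.regions_of(q,"pack1_mid")[:2]:
        m=d["mask"].astype(np.uint8); ys,xs=np.nonzero(m); r=cv2.minAreaRect(np.c_[xs,ys].astype(np.float32)); print(round(d["confidence"],2),r,[ray(q,*b,40).round().tolist()[:2] for b in cv2.boxPoints(r)])
    if c=="wrist":
        hs=q["img"][:320]; save(q,"w8",(160,80,640,340),1); W=hs
        im=hs
    else: 
        a=cv2.resize(q["img"][190:300,200:380],(540,330)); cv2.imwrite("pics/m8.png",np.vstack([cv2.resize(W[:,60:600],(540,320)),a])[:,:,::-1])
E
```

```text
[416.06961563 421.18710575 202.89106069] [-1.57192428e+00  9.05966139e-04  2.85979872e-03] 91.79389294561422
wrist []
top [([571.0, 43.0, 69.0], 0.91)]
0.59 ((278.5, 226.0), (26.0, 15.0), 90.0) [[610.0, 69.0], [610.0, 26.0], [536.0, 24.0], [536.0, 67.0]]
```

View pics/m8.png

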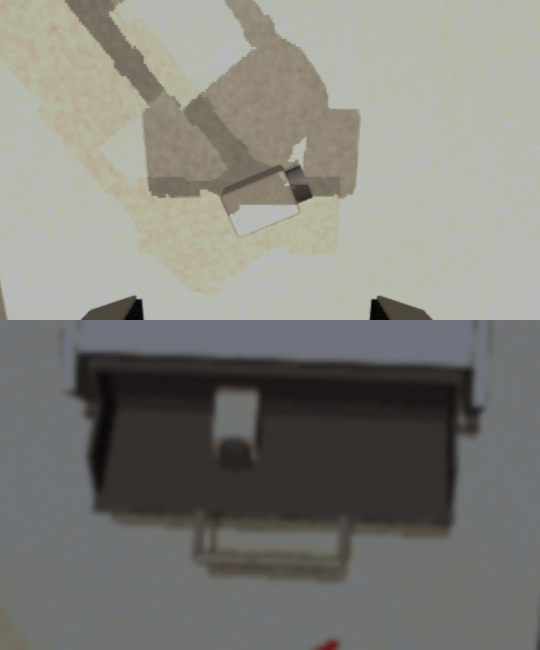

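Pack A lies in the bin. Pack B's top-face corners are at about (282,193), (348,169), (359,212) and (300,236) in the full wrist image, in shadow.

```bash
python3 - <<'E'
from h import *
q=cap("wrist")
P=np.array([ray(q,u,v,40)[:2] for u,v in((282,193),(346,170),(360,212),(300,236))])
d=P[1]+P[2]-P[0]-P[3]; print(P.round().tolist(),P.mean(0).round(1),np.degrees(np.arctan2(d[1],d[0])),np.linalg.norm(d)/2)
E
```

```text
[[404.0, 390.0], [386.0, 443.0], [421.0, 456.0], [442.0, 405.0]] [413.2 423.4] 111.09259119954453 55.539465865423836
```

Emit:
{"name": "arm_command", "arguments": {
  "deltas": [
    [0,0,0,8.5],
    [0,0,0,8.5],
    [0,0,0,8.5],
    [0,0,0,8.5],
    [0,0,0,8.5]
  ]
}}

```text
time: 22.95
tool_pos: [417.4, 419.8, 204.0]
tcp_rot: [-1.57, -0.0, -0.749]
contact_force: [-0.4, 0.1, -0.4]
grip_width: 91.5
```

Emit:
{"name": "arm_command", "arguments": {
  "deltas": [
    [0,0,0,8.5],
    [0,0.02,0,8.5],
    [0,0.04,0,8.5],
    [0,0.04,0,0],
    [0,0,0,0]
  ]
}}

```text
time: 23.45
tool_pos: [414.4, 417.5, 98.8]
tcp_rot: [-1.581, -0.003, -1.187]
contact_force: [-0.7, -1.0, -0.9]
grip_width: 91.5
```

Emit:
{"name": "arm_command", "arguments": {
  "deltas": [
    [0,0.04,0,0],
    [0,0.04,0,0],
    [0,0.02,0,0],
    [0,0.01,0,0],
    [0,0,0,0]
  ]
}}

```text
time: 23.95
tool_pos: [417.5, 420.5, -5.7]
tcp_rot: [-1.571, 0.0, -1.187]
contact_force: [0.2, 0.7, 0.8]
grip_width: 91.6
```

Emit:
{"name": "arm_command", "arguments": {
  "deltas": [
    [0,0.01,0,0],
    [0,0,0,0]
  ]
}}

```text
time: 24.15
tool_pos: [417.3, 420.6, -15.7]
tcp_rot: [-1.57, 0.0, -1.187]
contact_force: [-0.7, 0.2, -0.2]
grip_width: 92.2
```

Emit:
{"name": "arm_command", "arguments": {
  "deltas": [
    [0,0,0,0],
    [0,0,0,0],
    [0,0,0,0],
    [0,0,0,0],
    [0,0,0,0]
  ],
  "claw": 255
}}

```text
time: 24.65
tool_pos: [417.0, 420.5, -16.0]
tcp_rot: [-1.57, 0.0, -1.187]
contact_force: [0.3, 1.5, -0.9]
grip_width: 56.4
```

Emit:
{"name": "arm_command", "arguments": {
  "deltas": [
    [0,0,0,0],
    [0,0,0,0],
    [0,0,0,0],
    [0,-0.03,0,0],
    [0,-0.04,0,0]
  ]
}}

```text
time: 25.15
tool_pos: [415.5, 419.2, 52.2]
tcp_rot: [-1.576, -0.002, -1.187]
contact_force: [0.5, 0.3, -1.4]
grip_width: 39.6
```

Emit:
{"name": "arm_command", "arguments": {
  "deltas": [
    [0,-0.04,0,-8],
    [0,-0.04,0,-8],
    [0,-0.03,0,-8],
    [0,0,0,-8],
    [0,0,0,-8]
  ]
}}

```text
time: 25.65
tool_pos: [417.4, 420.7, 165.0]
tcp_rot: [-1.569, -0.001, -0.483]
contact_force: [-1.2, -0.5, -1.9]
grip_width: 39.8
```

Emit:
{"name": "arm_command", "arguments": {
  "deltas": [
    [0,0,0,-8],
    [0,0,0,-8],
    [0,0,0,-8],
    [0,0,0,-4],
    [0,0,0,0]
  ]
}}

```text
time: 26.15
tool_pos: [416.9, 420.3, 163.4]
tcp_rot: [-1.571, 0.0, 0.001]
contact_force: [-0.1, 0.2, -1.4]
grip_width: 40.0
```

Emit:
{"name": "arm_command", "arguments": {
  "deltas": [
    [0.0131,0,-0.0465,0],
    [0.0131,0,-0.0465,0],
    [0.0131,0,-0.0465,0],
    [0.0131,0,-0.0465,0],
    [0.0131,0,-0.0465,0]
  ]
}}

```text
time: 26.65
tool_pos: [482.7, 186.1, 163.8]
tcp_rot: [-1.571, -0.0, -0.002]
contact_force: [0.7, 0.5, -2.3]
grip_width: 39.6
```

Emit:
{"name": "arm_command", "arguments": {
  "deltas": [
    [0.0131,0,-0.0465,0],
    [0.0131,0,-0.0465,0],
    [0.0131,0,-0.0465,0],
    [0.0131,0,-0.0465,0],
    [0.0131,0,-0.0465,0]
  ]
}}

```text
time: 27.15
tool_pos: [548.2, -46.6, 163.8]
tcp_rot: [-1.571, -0.0, -0.002]
contact_force: [0.5, -0.0, -1.2]
grip_width: 39.9
```

Emit:
{"name": "arm_command", "arguments": {
  "deltas": [
    [0,0.03,0,0],
    [0,0.03,0,0],
    [0,0.02,0,0],
    [0,0.01,0,0],
    [0,0,0,0]
  ]
}}

```text
time: 27.65
tool_pos: [547.3, -44.4, 72.6]
tcp_rot: [-1.57, 0.002, -0.001]
contact_force: [-0.1, -0.7, -1.2]
grip_width: 39.5
```

Emit:
{"name": "arm_command", "arguments": {
  "deltas": [
    [0,0,0,0],
    [0,0,0,0],
    [0,0,0,0],
    [0,0,0,0],
    [0,0,0,0]
  ],
  "claw": 60
}}

```text
time: 28.15
tool_pos: [548.3, -44.6, 74.3]
tcp_rot: [-1.571, -0.001, 0.0]
contact_force: [-0.4, -0.4, -1.1]
grip_width: 69.7
```

Emit:
{"name": "arm_command", "arguments": {
  "deltas": [
    [0,-0.04,0,0],
    [0,-0.05,0,0],
    [0,-0.05,0,0],
    [-0.02,0,-0.04,0],
    [-0.02,0,-0.04,0]
  ],
  "claw": 0
}}

```text
time: 28.65
tool_pos: [508.6, -125.0, 215.8]
tcp_rot: [-1.573, -0.004, 0.003]
contact_force: [1.1, -0.7, -1.1]
grip_width: 91.9
```

Emit:
{"name": "arm_command", "arguments": {
  "deltas": [
    [-0.028,0,-0.04,0],
    [-0.028,0,-0.04,0],
    [-0.028,0,-0.04,0],
    [-0.028,0,-0.04,0],
    [0,0,0,0]
  ]
}}

```text
time: 29.15
tool_pos: [393.0, -289.0, 213.9]
tcp_rot: [-1.573, 0.001, -0.006]
contact_force: [0.4, 1.1, -0.5]
grip_width: 91.8
```

```bash
python3 - <<'E'
from h import *
o=bot.get_obs(); print(o["tool_pos"],o["tcp_rot"],o["grip_width"])
W=cap("wrist"); print(find(W,"lever_knob",.2),find(W,"pointer_tip",.2))
t=cap("top"); s=cap("scene"); print(find(t,"pack1_mid",.15),find(s,"pack1_mid",.15),find(s,"bin_bar"))
a=cv2.resize(t["img"][180:280,200:400],(500,250)); b=W["img"][:340]
cv2.imwrite("pics/m9.png",np.vstack([cv2.copyMakeBorder(a,0,0,0,140,0),b])[:,:,::-1])
E
```

```text
[ 393.03426734 -288.95083909  213.92400268] [-1.57259581e+00  7.25972548e-04 -6.46222806e-03] 91.80384572064251
[([435.0, -314.0, 75.0], 0.89)] [([389.0, -351.0, 55.0], 0.6)]
[([572.0, 44.0, 69.0], 0.95)] [([556.0, 46.0, 81.0], 0.44)] [([513.0, 4.0, 75.0], 0.65)]
```

View pics/m9.png

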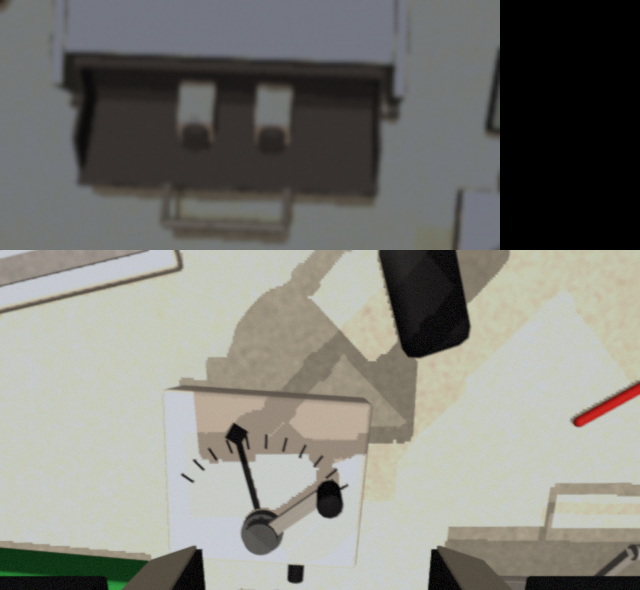

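Both packs lie in the bin. Wrist view rows are minus 250: pointer tip at (237,175), shaft near the hub at (257,257), hub top at (261,281), knob top at (329,239).

```bash
python3 - <<'E'
from h import *
q=cap("wrist")
a=lambda d:np.degrees(np.arctan2(d[1],d[0]))
tip=ray(q,236.5,176,53); sh=ray(q,257,257,53); print("ptr",tip.round(1),sh.round(1),a(tip-sh)); d=(tip-sh)[:2]; d/=np.linalg.norm(d); ax=tip[:2]-95*d; print("axis from ptr",ax)
for z in(60,65,70,75): h=ray(q,260,283,z); print(z,"hub",h.round(1),a(tip-h))
for z in(90,97,105): k=ray(q,329,239,z); print(z,"knobtop",k.round(1),np.hypot(*(k[:2]-ax)),a(np.r_[k[:2]-ax]))
t=cap("top")
hub=[m for m in ()]
for n,u,v,z in(("tip",370+252/5,180+617/5,53),("sh",370+229/5,180+488/5,53)): print(n,ray(t,u,v,z).round(1))
A=ray(t,370+252/5,180+614/5,53)-ray(t,370+229/5,180+488/5,53); print("top ptr ang",a(A))
E
```

```text
ptr [ 369.1 -349.1   53. ] [ 439.1 -335.2   53. ] -168.78124640744625
axis from ptr [ 462.31031887 -330.58772052]
60 hub [ 460.4 -332.6   60. ] -169.73968392306003
65 hub [ 458.2 -331.9   65. ] -169.06509048497017
70 hub [ 456.1 -331.2   70. ] -168.36043806575154
75 hub [ 453.9 -330.5   75. ] -167.6238999070697
90 knobtop [ 411.  -274.4   90. ] 76.04967451744241 132.3930953791065
97 knobtop [ 408.8 -274.6   97. ] 77.38482576153882 133.70745829775552
105 knobtop [ 406.3 -274.9  105. ] 78.95875328276864 135.15427124433202
tip [ 363.4 -354.8   53. ]
sh [ 434.7 -341.4   53. ]
top ptr ang -169.12825304087198
```

Emit:
{"name": "arm_command", "arguments": {
  "deltas": [
    [0.02,0.02,0.011,0],
    [0,0.045,0,0],
    [0,0.045,0,0],
    [0,0.03,0,0],
    [0,0.02,0,0]
  ]
}}

```text
time: 30.15
tool_pos: [415.4, -272.2, 51.4]
tcp_rot: [-1.569, 0.002, 0.001]
contact_force: [0.4, -1.1, -0.1]
grip_width: 92.0
```

Emit:
{"name": "arm_command", "arguments": {
  "deltas": [
    [0,0,0,0],
    [0,0,0,0],
    [0,0,0,0],
    [0,0,0,0],
    [0,0,0,0]
  ],
  "claw": 255
}}

```text
time: 30.65
tool_pos: [416.5, -274.0, 54.7]
tcp_rot: [-1.572, -0.001, 0.0]
contact_force: [-0.3, 0.2, -0.5]
grip_width: 56.2
```

Emit:
{"name": "arm_command", "arguments": {
  "deltas": [
    [0,0,0,0],
    [0,0,0,0],
    [0,0,0,0],
    [0,0,0,0],
    [0,0,0,0]
  ]
}}

```text
time: 31.15
tool_pos: [418.9, -277.5, 54.4]
tcp_rot: [-1.578, -0.006, 0.0]
contact_force: [7.1, -11.7, -9.3]
grip_width: 19.5
```

Emit:
{"name": "arm_command", "arguments": {
  "deltas": [
    [-0.0105,0,-0.0075,0],
    [-0.0092,0,-0.0114,0],
    [-0.0062,0,-0.0119,0],
    [-0.0038,0,-0.0128,0],
    [-0.0013,0,-0.0134,0]
  ]
}}

```text
time: 31.65
tool_pos: [381.9, -327.1, 53.7]
tcp_rot: [-1.563, 0.006, 0.002]
contact_force: [-9.5, 11.1, 13.2]
grip_width: 18.7
```

Emit:
{"name": "arm_command", "arguments": {
  "deltas": [
    [0.0013,0,-0.0134,0],
    [0,0,0,0],
    [0,0,0,0]
  ]
}}

```text
time: 31.95
tool_pos: [383.9, -343.6, 53.8]
tcp_rot: [-1.569, 0.004, 0.001]
contact_force: [-10.4, 0.2, 7.8]
grip_width: 19.2
```

Emit:
{"name": "arm_command", "arguments": {
  "deltas": [
    [0.003,0,-0.0035,0],
    [0,0,0,0],
    [0,0,0,0]
  ]
}}

```text
time: 32.25
tool_pos: [384.8, -346.7, 53.8]
tcp_rot: [-1.568, 0.008, 0.001]
contact_force: [-19.6, -0.4, 12.3]
grip_width: 19.0
```

Emit:
{"name": "arm_command", "arguments": {
  "deltas": [
    [0,0,0,0],
    [0,0,0,0],
    [0,0,0,0],
    [0,0,0,0],
    [0,0,0,0]
  ],
  "claw": 60
}}

```text
time: 32.75
tool_pos: [389.6, -347.4, 53.7]
tcp_rot: [-1.571, -0.0, 0.0]
contact_force: [-0.2, -0.5, 0.3]
grip_width: 54.8
```

Emit:
{"name": "arm_command", "arguments": {
  "deltas": [
    [0,-0.05,0,0],
    [0,-0.05,0,0],
    [0,-0.05,0,0],
    [-0.03,0,0.01,0],
    [0,0,0,0]
  ],
  "claw": 255
}}

```text
time: 33.25
tool_pos: [357.9, -336.9, 205.2]
tcp_rot: [-1.572, -0.001, -0.0]
contact_force: [-0.4, 1.1, -0.1]
grip_width: 23.9
```

```bash
python3 - <<'E'
from h import *
o=bot.get_obs(); print(o["tool_pos"],o["tcp_rot"],o["grip_width"])
q=cap("wrist"); save(q,"w10",(130,60,430,360),2); s=cap("scene")
for n in("lever_knob","pointer_tip"): print(n,find(q,n,.2),find(s,n,.2))
a=cv2.resize(q["img"][90:310,150:400],(600,528),interpolation=cv2.INTER_CUBIC); 
b=cv2.resize(s["img"][170:240,210:310],(200,140))
a[:140,-200:]=b; cv2.imwrite("pics/m10.png",a[:,:,::-1])
E
```

```text
[ 357.89354596 -336.85485087  205.24525696] [-1.57223962e+00 -6.30972490e-04 -2.25822964e-04] 23.896895158150343
lever_knob [([430.0, -347.0, 77.0], 0.88)] [([412.0, -338.0, 73.0], 0.71), ([594.0, -511.0, 75.0], 0.49)]
pointer_tip [([370.0, -354.0, 57.0], 0.74)] []
```

View pics/m10.png

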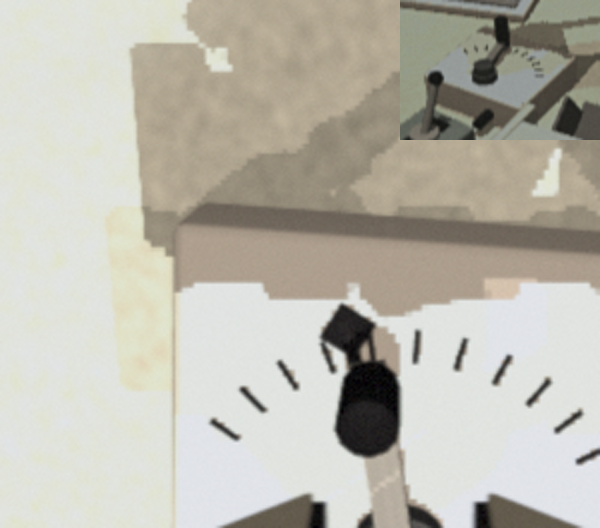

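The lever lies a little counter-clockwise or clockwise of the pointer: arrowhead centre at crop (347,328), arm end at (384,338), knob top at (368,425). Measuring this.

```bash
python3 - <<'E'
from h import *
q=cap("wrist"); f=lambda x,y,z: ray(q,150+x/2.4,90+y/2.4,z)[:2]
a=lambda d:round(float(np.degrees(np.arctan2(d[1],d[0])))%360,1)
head=f(347,328,53); tip=f(349,304,53); end=f(385,335,61); low=f(390,490,61)
print("head",head,"tip",tip,"end",end,"low",low,"arm dir",a(end-low))
for z in(95,100,105): print("ktop",z,f(368,427,z))
print("kbase",f(372,382,66))
for ax in((457.5,-334),(459,-331.5),(456,-337)):
  ax=np.array(ax); print(ax,"head",a(head-ax),"tip",a(tip-ax),"armend",a(end-ax),"ktop",a(f(368,427,100)-ax),"kbase",a(f(372,382,66)-ax),np.hypot(*(f(368,427,100)-ax)),np.hypot(*(tip-ax)))
for d in vision.regions_of(q,"lever_knob")[:2]:
  m=d["mask"]; ys,xs=np.nonzero(m); print(d["confidence"],xs.min(),xs.max(),ys.min(),ys.max())
  for y in range(ys.min(),ys.max()+1,6):
    r=xs[ys==y]; print(y,r.min(),r.max(),end="; ")
im=q["img"].astype(int).sum(2)
for y in(224,227,230,233,238,292,296): print(y,[int(v) for v in im[y,284:324]])
E
```

```text
head [ 371.4349798  -355.63980503] tip [ 363.00698514 -354.83648342] end [ 371.60330542 -342.60322264] low [ 428.09206971 -341.06475679] arm dir 181.6
ktop 95 [ 391.26241745 -347.53548859]
ktop 100 [ 389.32186772 -347.38456775]
ktop 105 [ 387.381318   -347.23364691]
kbase [ 386.45549015 -346.93606153]
[ 457.5 -334. ] head 194.1 tip 192.4 armend 185.7 ktop 191.1 kbase 190.3 69.47952485751414 96.76305544527767
[ 459.  -331.5] head 195.4 tip 193.7 armend 187.2 ktop 192.8 kbase 192.0 71.46580727865005 98.7889182083792
[ 456 -337] head 192.4 tip 190.9 armend 183.8 ktop 188.9 kbase 188.1 67.48194255588444 94.68812467259318
0.89 290 319 238 346
238 303 308; 244 295 314; 250 292 316; 256 291 317; 262 290 317; 268 290 316; 274 292 316; 280 301 316; 286 303 317; 292 304 318; 298 310 319; 304 315 318; 310 315 318; 316 315 318; 322 315 318; 328 315 318; 334 315 318; 340 315 318; 346 315 317; 0.54 141 156 441 447
441 150 154; 447 144 155; 224 [636, 533, 237, 112, 116, 93, 109, 127, 121, 132, 130, 110, 111, 112, 103, 110, 97, 93, 107, 97, 78, 144, 305, 453, 465, 466, 466, 487, 530, 536, 590, 666, 
[... 542 characters left out ...]
347, 447, 466, 466, 470, 471, 467, 468, 463, 482, 549, 664, 676, 672, 667, 639, 481, 203]
238 [615, 423, 181, 225, 461, 657, 673, 671, 668, 578, 302, 112, 47, 67, 44, 87, 218, 374, 410, 370, 226, 125, 268, 386, 375, 365, 378, 447, 461, 463, 468, 479, 553, 661, 674, 671, 671, 577, 264, 212]
292 [670, 670, 674, 670, 671, 672, 668, 667, 667, 673, 684, 685, 679, 679, 671, 669, 674, 672, 659, 617, 530, 506, 515, 534, 568, 566, 562, 525, 519, 510, 513, 518, 514, 490, 443, 450, 470, 544, 663, 668]
296 [672, 672, 675, 673, 674, 678, 677, 674, 672, 671, 668, 671, 667, 668, 671, 668, 660, 644, 632, 562, 423, 305, 290, 292, 380, 492, 512, 517, 524, 518, 512, 510, 510, 508, 471, 396, 467, 545, 662, 665]
```

The knob top measures (389,−347), matching the TCP at release. The lever and pointer angles agree within about 2°, against a limit of 5.7°. Next, shut the bin.

Emit:
{"name": "arm_command", "arguments": {
  "deltas": [
    [0.008,0,0.049,0],
    [0.008,0,0.049,0],
    [0.008,0,0.049,0],
    [0.008,0,0.049,0],
    [0.008,0,0.049,0]
  ]
}}

```text
time: 34.15
tool_pos: [399.5, -90.6, 203.6]
tcp_rot: [-1.571, -0.0, -0.0]
contact_force: [1.4, -0.3, 0.3]
grip_width: 0.6
```

Emit:
{"name": "arm_command", "arguments": {
  "deltas": [
    [0.008,0,0.049,0],
    [0.008,0,0.049,0],
    [0,0.05,0,0],
    [0,0.05,0,0],
    [0,0.035,0,0]
  ]
}}

```text
time: 34.65
tool_pos: [414.3, 6.6, 66.3]
tcp_rot: [-1.57, 0.002, 0.002]
contact_force: [-0.3, -0.2, 0.3]
grip_width: 0.5
```

Emit:
{"name": "arm_command", "arguments": {
  "deltas": [
    [0,0,0,0],
    [0.005,0,0,0]
  ]
}}

```text
time: 34.85
tool_pos: [420.3, 5.5, 69.1]
tcp_rot: [-1.57, 0.001, 0.0]
contact_force: [0.8, -0.2, 1.3]
grip_width: 0.5
```

```bash
python3 - <<'E'
from h import *
o=bot.get_obs(); print(o["tool_pos"],o["contact_force"],o["grip_width"])
t=cap("top"); s=cap("scene"); print(find(t,"pack1_mid",.2),find(s,"lever_knob",.2),find(s,"bin_bar",.3),find(s,"toggle_tip",.2))
E
```

```text
[420.32867668   5.54757322  69.1181882 ] [ 0.84099639 -0.19346506  1.25718546] 0.4553574425653292
[] [([415.0, -339.0, 75.0], 0.76), ([595.0, -511.0, 75.0], 0.51)] [([509.0, 7.0, 75.0], 0.69)] [([591.0, -331.0, 105.0], 0.72)]
```

Emit:
{"name": "arm_command", "arguments": {
  "deltas": [
    [0.015,0.0,0,0],
    [0.009,-0.01,0,0],
    [0.009,-0.011,0,0],
    [0.009,-0.009,0,0],
    [0.01,-0.008,0,0]
  ]
}}

```text
time: 35.65
tool_pos: [470.2, 5.4, 107.8]
tcp_rot: [-1.571, 0.004, -0.0]
contact_force: [-2.9, -0.5, 2.8]
grip_width: 0.4
```

Emit:
{"name": "arm_command", "arguments": {
  "deltas": [
    [0.011,-0.007,0,0],
    [0.011,-0.007,0,0],
    [0.012,-0.005,0,0],
    [0.012,-0.005,0,0],
    [0,0,0,0]
  ]
}}

```text
time: 36.15
tool_pos: [520.0, 5.2, 132.1]
tcp_rot: [-1.571, -0.003, 0.0]
contact_force: [0.0, 0.3, -1.2]
grip_width: 0.6
```

Emit:
{"name": "arm_command", "arguments": {
  "deltas": [
    [0.013,-0.004,0,0],
    [0.013,-0.004,0,0],
    [0.013,-0.001,0,0],
    [0.012,-0.001,0,0],
    [0,0,0,0]
  ]
}}

```text
time: 36.65
tool_pos: [569.7, 5.4, 140.9]
tcp_rot: [-1.571, -0.001, 0.0]
contact_force: [0.1, -0.1, -0.1]
grip_width: 0.2
```

```bash
python3 - <<'E'
from h import *
o=bot.get_obs(); print(o["tool_pos"],o["contact_force"],o["grip_width"])
for c in("top","scene","wrist"):
  s=cap(c); print(c,find(s,"bin_bar",.2),find(s,"mixer",.3))
E
```

```text
[569.74863867   5.40273334 140.85479886] [ 0.08116948 -0.11081688 -0.09546218] 0.17016142410164584
top [([611.0, -111.0, 29.0], 0.77)] [([731.0, -9.0, 146.0], 0.73)]
scene [([591.0, 16.0, 131.0], 0.56)] [([781.0, 30.0, 148.0], 0.61)]
wrist [([588.0, -6.0, 103.0], 0.76)] [([592.0, 5.0, 109.0], 0.91)]
```

Emit:
{"name": "arm_command", "arguments": {
  "deltas": [
    [0.006,0,0,0],
    [0.003,0,0,0],
    [0,0,0,0]
  ]
}}

```text
time: 37.4
tool_pos: [572.2, 5.6, 140.7]
tcp_rot: [-1.571, 0.014, 0.0]
contact_force: [-24.1, -0.6, 14.6]
grip_width: 0.3
```

Emit:
{"name": "arm_command", "arguments": {
  "deltas": [
    [-0.03,0,0,0],
    [-0.03,0,0,0],
    [-0.02,-0.04,0,0],
    [0,-0.045,0,0],
    [0,-0.045,0,0]
  ]
}}

```text
time: 37.9
tool_pos: [497.7, 5.6, 272.6]
tcp_rot: [-1.571, 0.0, 0.0]
contact_force: [0.5, 0.2, -1.0]
grip_width: 0.7
```

```bash
python3 - <<'E'
from h import *
o=bot.get_obs(); print(o["tool_pos"])
s=cap("scene"); ref=cv2.imread("pics/scene0.png")[:,:,::-1]
d=np.abs(cv2.GaussianBlur(s["img"],(3,3),0).astype(int)-cv2.GaussianBlur(ref,(3,3),0)).sum(2)
print("diff around bar/mixer",(d[215:270,270:420]>90).sum(), (d[215:250,310:375]>90).sum(), np.median(d[215:270,270:420]))
print(proj(s,[591,-60,187]),proj(s,[591,72,187]))
print(find(s,"bin_bar",.2),find(s,"pack1_mid",.1),find(s,"round_bottle",.3))
w=cap("wrist"); print(find(w,"bin_bar",.2),proj(w,[591,6,187]))
im=w["img"].astype(int).sum(2); print(im[100:330:4,430].tolist())
E
```

```text
[497.7302828    5.55432415 272.58160119]
diff around bar/mixer 1139 474 15.0
[316.2 219.4] [368.3 234. ]
[([594.0, 14.0, 131.0], 0.71)] [] [([747.0, 313.0, 85.0], 0.65)]
[([586.0, -7.0, 96.0], 0.56)] [318.  356.1]
[702, 701, 706, 710, 712, 710, 702, 699, 702, 713, 709, 708, 707, 697, 702, 701, 705, 702, 699, 701, 706, 705, 705, 707, 711, 709, 708, 713, 706, 709, 708, 706, 702, 703, 708, 711, 707, 690, 536, 541, 532, 454, 325, 170, 259, 263, 270, 266, 269, 271, 268, 381, 168, 168, 161, 159, 447, 59]
```

The bin is against its stop: 24 N push-back at the shut position. One check of the lever in the top view, while it is free of the arm, before switching on.

```bash
python3 - <<'E'
from h import *
t=cap("top")
print(find(t,"lever_knob",.2),find(t,"pack1_mid",.1))
for d in vision.regions_of(t,"lever_knob")[:3]:
  m=d["mask"].astype(np.uint8); ys,xs=np.nonzero(m); print(round(d["confidence"],2),cv2.minAreaRect(np.c_[xs,ys].astype(np.float32)))
im=t["img"].astype(int).sum(2)
print("expected pointer tip px",proj(t,[363.2,-354.8,53]),"knobtop",proj(t,[389.3,-347.4,100]),"hub",proj(t,[457,-335,65]))
for v in range(264,308,2): print(v,im[v,404:434].tolist())
E
```

```text
[([600.0, -534.0, 72.0], 0.74)] []
0.59 ((417.32098388671875, 283.03314208984375), (35.07038879394531, 10.379087448120117), 79.50852966308594)
0.56 ((189.00001525878906, 170.00001525878906), (31.11269760131836, 24.041629791259766), 45.0)
0.51 ((484.4000549316406, 219.300048828125), (8.9442720413208, 32.64659118652344), 63.43495178222656)
expected pointer tip px [420.4 303.5] knobtop [421.1 295.2] hub [414.4 269.6]
264 [347, 349, 350, 347, 342, 321, 289, 257, 230, 214, 223, 240, 255, 278, 304, 330, 346, 348, 350, 350, 346, 349, 349, 349, 351, 347, 349, 351, 350, 347]
266 [350, 350, 349, 333, 282, 201, 135, 105, 102, 116, 124, 131, 136, 146, 177, 234, 296, 336, 347, 349, 349, 350, 349, 348, 349, 348, 347, 346, 349, 349]
268 [350, 350, 344, 302, 200, 111, 94, 102, 117, 126, 128, 128, 130, 126, 127, 145, 203, 291, 338, 347, 351, 350, 345, 346, 349, 352, 352, 349, 347, 351]
270 [350, 348, 346, 295, 178, 107, 88, 115, 133, 132, 127, 129, 128, 130, 128, 131, 176, 255, 325, 347, 349, 349, 349, 345, 346, 349, 349, 349, 349, 346]
272 [350, 349, 346, 308, 206, 123, 94, 103, 124, 128, 132, 128, 
[... 1999 characters left out ...]
, 185, 90, 27, 34, 35, 33, 37, 109, 227, 319, 348, 348, 346, 343, 344, 349, 347, 349]
300 [345, 337, 340, 348, 349, 345, 324, 291, 305, 336, 340, 326, 279, 170, 71, 29, 34, 36, 89, 194, 298, 344, 351, 347, 348, 350, 349, 349, 347, 349]
302 [346, 348, 349, 349, 349, 348, 347, 346, 348, 348, 347, 345, 333, 285, 221, 145, 102, 122, 215, 301, 343, 353, 349, 348, 348, 349, 350, 345, 348, 348]
304 [351, 347, 349, 350, 347, 349, 349, 350, 346, 349, 348, 351, 348, 349, 338, 318, 282, 281, 318, 343, 351, 350, 349, 346, 349, 348, 349, 346, 349, 349]
306 [348, 349, 347, 348, 349, 351, 349, 350, 349, 350, 347, 352, 347, 348, 348, 346, 347, 349, 348, 346, 347, 350, 348, 347, 348, 347, 348, 352, 346, 350]
```

The lever axis is 79.5–81° in the image against 79.9° for the pointer, so they are in line. Now the toggle.

Emit:
{"name": "arm_command", "arguments": {
  "deltas": [
    [0.0053,0,-0.049,0],
    [0.0053,0,-0.049,0],
    [0.0053,0,-0.049,0],
    [0.0053,0,-0.049,0],
    [0.0053,0,-0.049,0]
  ]
}}

```text
time: 38.9
tool_pos: [524.6, -241.4, 270.0]
tcp_rot: [-1.57, 0.001, 0.0]
contact_force: [0.7, -0.0, 0.3]
grip_width: 0.2
```

Emit:
{"name": "arm_command", "arguments": {
  "deltas": [
    [0.0053,0,-0.049,0],
    [0.0053,0,-0.049,0],
    [0,0.04,0,0],
    [0,0.04,0,0],
    [0,0.04,0,0]
  ]
}}

```text
time: 39.4
tool_pos: [534.9, -337.9, 148.3]
tcp_rot: [-1.57, 0.001, -0.001]
contact_force: [0.2, 0.8, -0.2]
grip_width: 0.6
```

Emit:
{"name": "arm_command", "arguments": {
  "deltas": [
    [0,0.04,0,0],
    [0,0.03,0,0],
    [0,0,0,0]
  ]
}}

```text
time: 39.7
tool_pos: [532.6, -335.2, 75.2]
tcp_rot: [-1.564, 0.008, -0.0]
contact_force: [-0.1, -0.2, 0.0]
grip_width: 0.5
```

Emit:
{"name": "arm_command", "arguments": {
  "deltas": [
    [0.01,0,0,0],
    [0.01,0,0,0],
    [0.01,0,0,0],
    [0.01,0,0,0],
    [0.01,0,0,0]
  ]
}}

```text
time: 40.2
tool_pos: [587.5, -337.8, 82.4]
tcp_rot: [-1.572, -0.003, 0.0]
contact_force: [0.7, 0.6, -0.4]
grip_width: 0.4
```

Emit:
{"name": "arm_command", "arguments": {
  "deltas": [
    [0.01,0,0,0],
    [0.008,0,0,0],
    [0,0,0,0]
  ]
}}

```text
time: 40.5
tool_pos: [605.3, -337.3, 81.4]
tcp_rot: [-1.572, -0.002, 0.001]
contact_force: [-0.4, -0.0, -0.7]
grip_width: 0.7
```

```bash
python3 - <<'E'
from h import *
o=bot.get_obs(); print(o["tool_pos"],o["contact_force"])
for c in("wrist","scene"): print(find(cap(c),"toggle_tip",.2))
E
```

```text
[ 605.29795234 -337.32733138   81.44176814] [-0.35797554 -0.03772879 -0.67558488]
[([612.0, -341.0, 78.0], 0.81), ([486.0, -323.0, 53.0], 0.5)]
[]
```

Back off, rise clear and check everything.

Emit:
{"name": "arm_command", "arguments": {
  "deltas": [
    [-0.01,0,0,0],
    [0,-0.04,0,0],
    [0,-0.05,0,0],
    [0,-0.05,0,0],
    [0,-0.05,0,0]
  ]
}}

```text
time: 41.2
tool_pos: [592.7, -337.4, 273.1]
tcp_rot: [-1.571, -0.0, -0.0]
contact_force: [1.0, -1.7, 0.6]
grip_width: 0.7
```

Emit:
{"name": "arm_command", "arguments": {
  "deltas": [
    [-0.03,0,0.04,0],
    [-0.03,0,0.04,0],
    [-0.03,0,0.04,0],
    [-0.03,0,0.04,0],
    [-0.03,0,0.04,0]
  ]
}}

```text
time: 41.7
tool_pos: [441.6, -136.1, 270.9]
tcp_rot: [-1.571, -0.001, -0.001]
contact_force: [0.2, 0.0, 1.0]
grip_width: 0.3
```

Emit:
{"name": "arm_command", "arguments": {
  "deltas": [
    [0,0,0.04,0],
    [0,0,0.04,0],
    [0,0,0.04,0],
    [0,0,0.0,0],
    [0,0,0.0,0]
  ]
}}

```text
time: 42.2
tool_pos: [443.2, -17.2, 271.1]
tcp_rot: [-1.571, -0.001, 0.002]
contact_force: [0.2, 0.1, -0.5]
grip_width: 0.9
```

```bash
python3 - <<'E'
from h import *
o=bot.get_obs(); print(o["tool_pos"],o["contact_force"],o["time"])
s=cap("scene"); t=cap("top")
for p in (s,t): print({n:find(p,n,.2) for n in("toggle_tip","bin_bar","lever_knob","round_bottle","pack1_mid")})
for p,f in((s,"scene0"),(t,"top0")):
  ref=cv2.imread(f"pics/{f}.png")[:,:,::-1]; d=np.abs(p["img"].astype(int)-ref).sum(2)
  if f=="top0": 
    for n,(x0,y0,x1,y1) in dict(toggle=(398,190,434,238),bin=(222,195,365,225),lever=(380,255,445,315),bottle=(170,150,205,185)).items(): print(n,(d[y0:y1,x0:x1]>60).mean().round(3),np.median(d[y0:y1,x0:x1]))
im=t["img"].astype(int).sum(2)
for v in range(196,232,2): print(v,im[v,406:430].tolist())
E
```

```text
[443.21106357 -17.18321735 271.1033863 ] [ 0.23787001  0.05459777 -0.52613186] 42.2
{'toggle_tip': [([638.0, -336.0, 107.0], 0.52)], 'bin_bar': [([594.0, 15.0, 131.0], 0.68)], 'lever_knob': [([597.0, -512.0, 75.0], 0.59), ([412.0, -338.0, 74.0], 0.57)], 'round_bottle': [([744.0, 314.0, 85.0], 0.94), ([593.0, 15.0, 132.0], 0.59)], 'pack1_mid': []}
{'toggle_tip': [([627.0, -338.0, 110.0], 0.66), ([612.0, 7.0, 18.0], 0.42)], 'bin_bar': [([607.0, 6.0, 23.0], 0.58), ([631.0, -338.0, 113.0], 0.37)], 'lever_knob': [([599.0, -536.0, 72.0], 0.74), ([425.0, -341.0, 69.0], 0.55)], 'round_bottle': [([723.0, 294.0, 91.0], 0.57)], 'pack1_mid': [([615.0, 42.0, 86.0], 0.57)]}
toggle 0.0 11.0
bin 0.058 10.0
lever 0.059 15.0
bottle 0.0 11.0
196 [301, 319, 323, 324, 323, 321, 282, 173, 57, 21, 25, 42, 122, 229, 295, 314, 318, 320, 327, 334, 334, 334, 338, 332]
198 [241, 244, 246, 238, 240, 252, 238, 175, 111, 85, 70, 73, 122, 175, 167, 141, 131, 151, 206, 271, 316, 335, 335, 332]
200 [241, 241, 239, 238, 240, 242, 243, 236, 219, 206, 186, 157, 108, 56, 24, 20, 18, 22, 56, 145, 241, 280, 291, 296]
202 [
[... 1128 characters left out ...]
94, 302, 301, 301, 299, 302, 301, 300, 288, 277, 264, 246, 241, 241, 240, 238, 235, 229, 232]
222 [248, 232, 175, 120, 135, 188, 231, 258, 277, 285, 272, 250, 234, 233, 237, 242, 244, 240, 238, 238, 236, 234, 234, 241]
224 [244, 206, 127, 59, 36, 45, 70, 92, 109, 118, 108, 88, 117, 180, 225, 236, 238, 235, 235, 235, 233, 238, 233, 254]
226 [243, 210, 122, 57, 45, 46, 37, 39, 37, 33, 38, 54, 126, 204, 235, 240, 237, 240, 238, 236, 238, 232, 233, 267]
228 [245, 227, 194, 167, 159, 152, 142, 120, 100, 85, 80, 86, 147, 213, 234, 241, 237, 242, 241, 238, 238, 234, 245, 288]
230 [241, 244, 242, 241, 245, 239, 238, 233, 226, 222, 209, 199, 209, 230, 237, 241, 236, 237, 237, 238, 235, 230, 256, 310]
```

```bash
python3 - <<'E'
from h import *
t=cap("top"); ref=cv2.imread("pics/top0.png")[:,:,::-1]
d=(np.abs(t["img"].astype(int)-ref).sum(2)>60)[195:228,215:372].astype(np.uint8)
n,_,st,_=cv2.connectedComponentsWithStats(d); print([(a[0]+215,a[1]+195,*a[2:]) for a in st[1:].tolist() if a[4]>5])
for u,v in((275,210),(305,210)): print(ray(t,u,v,80).round())
E
```

```text
[(271, 204, 15, 10, 121), (302, 205, 16, 11, 126)]
[614.  54.  80.]
[616. -29.  80.]
```

The only changes around the bin are the two packs showing in its mouth gap. Everything checks out, so I'm handing in.

```bash
python3 -c "
from plant import job; print(job.close_job())"
```

```text
the job is handed in; nothing more can be done
None
```

The job is done and handed in at about 42 s of the 210 s allowed. I flipped the toggle off, tipped the bin open and put both packs in; there were only two on the bench. I then set the pace lever over the pointer, shut the bin and flipped the toggle back on.

**Last checks**
- **Toggle:** the top view of it matches the starting "on" picture.
- **Bin:** it pushed back with 24 N at the shut position. The area around it differs from the start only by the two packs showing in its mouth gap.
- **Lever:** it lies within about 2° of the pointer, against a limit of 5.7°. This was measured in the wrist and top cameras.
- **Bottle and gripper:** the round bottle's area is unchanged, so it is still standing. The gripper touches nothing.

**What disagreed**
- **Fingertips:** they appeared about 24 mm above the TCP, where the text puts them 8 mm ahead of it. The first two toggle sweeps passed over the ball, and I corrected for this afterwards.
- **Dial position:** the top and wrist cameras differed by up to about 6 mm on the dial, but the angle was not affected much.

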